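# Release and slide open the access panel of an instrument case

### The job

Open the access panel of the grey instrument case: with the wide-blade driver from its stand, give each of the two slotted cam fasteners its quarter turn to the unlocked side, then push the freed panel by its upright tab along its rails until it is fully open. Turn the fasteners only with the driver, never with the fingers, leave the driver standing upright in its stand again, fully down, and do not disturb the other things on the bench.

Things in the scene. Friction and masses are not known exactly. Their poses are not given: they have to be found in the camera images.
- case: grey case fixed to the bench, 190 (x) x 270 (y) x 60 mm high; origin at the centre of its underside. The panel slides along the case's +y. On its top: two lipped guide rails along y (|x| 45 to 58 mm, 10.5 mm high), end stops 7 mm high at y = -130 and +124 mm, and cam fasteners at x = +73 (far) and -73 mm (near), y = -7 mm, 24 mm high
- cam_far_slot (a point): centre of the slot's mouth on the turning axis of the cam fastener on the case's far, +x side, at the top of its round steel head (38 mm across), 84 mm above the worktop. The slot runs right across the head along this point's x axis: 5.2 mm wide, 9 mm deep, upper 5 mm flared to 12 mm. Locked, it lies across the slide direction; open, along it
- cam_near_slot (a point): centre of the slot's mouth on the turning axis of the cam fastener on the case's near, -x side, at the top of its round steel head (38 mm across), 84 mm above the worktop. The slot runs right across the head along this point's x axis: 5.2 mm wide, 9 mm deep, upper 5 mm flared to 12 mm. Locked, it lies across the slide direction; open, along it
- cam_far (a joint): hinge of the far cam fastener, rad: 0 = locked, stop at 1.65; grows when turned counter-clockwise seen from above, and cannot go below 0. A full quarter turn is 1.57; below about 0.95 its tongue still blocks the panel. Starts at 0 to 0.2, stays where it is left (friction 0.12 N m, no spring)
- cam_near (a joint): hinge of the near cam fastener, rad: 0 = locked, stop at 1.65; grows when turned clockwise seen from above, and cannot go below 0. A full quarter turn is 1.57; below about 0.95 its tongue still blocks the panel. Starts at 0 to 0.2, stays where it is left (friction 0.12 N m, no spring)
- panel_tab (a point): centre of the panel's upright tab, 60 (x) x 6 (y) x 28 mm high, axes like the case's. The loose flat panel (0.3 kg, 150 mm long, top face 66 mm above the worktop) lies under the rail lips; this point is 14 mm above it, 25 mm from its rear edge. Closed it is at y = -100 mm of the case, open at the stop at -4 mm (2 to 5 N push). A locked cam's tongue blocks it
- driver_grip (a point): centre of the driver's upright black handle, 28x28 mm square (sides along x and y), 70 mm long; 160 g. Under it, 35 to 41 mm below this point, a collar 52 mm across, then a 13 mm shank and a flat blade 24 mm wide along x, 2.6 mm thick at the tip, 4.4 mm at 12 mm up. The tip is 99 mm below this point. Half a turn about z changes nothing
- stand_top (a point): centre of the top of the driver stand, a fixed grey block 70x70 mm, 70 mm high, with a square pocket 32x32 mm, 64 mm deep. The driver hangs in it upright, its collar resting on the top and its handle centre 41 mm above this point
- meter: hand multimeter lying on its back, 144x80x42 mm; a bystander; origin at the centre of its underside
- small_driver: small yellow-handled screwdriver lying flat, 178 mm long; a bystander, not the tool for this job; origin at the centre of its underside
- spool: solder spool standing on its flange, 58 mm across, 36 mm high; a bystander; origin at the centre of its underside
- dispenser: small white dispensing bottle, 47 mm across, 134 mm high; a bystander; origin at the centre of its underside
Not all that is in view belongs to the job. Leave any green look-alike of the part that bears driver_grip alone.

How it is judged:
By the outcome, as a careful person would: the job done as asked, in the order asked, and still so for the second after the job is handed in, with the robot touching nothing.
It also fails if it takes over 72 s, if anything falls off the work surface, if the arm or the gripper's body presses on something with over 40 N, if the wrist force passes 120 N, or if a joint passes its speed limit or range.

### The arm

A 7-joint arm with a two-finger parallel gripper is mounted at the origin on a cart in front of the work surface, level with it; the furniture and walls round the work are solid. World frame = base frame: x ahead of the robot, y to its left, z up, the work surface at z = 0. Lengths are in mm, angles in rad, forces in N, time in s.
With the tool pointing down it reaches from about 400 to 875 mm from the base axis. Payload 4.4 kg.
Tool frame: the origin (TCP) lies at the very end of the fingers, on their centre line; the grasp point (between the pads) lies 19 mm behind it; y points along the fingers, x is the direction in which the jaws open and shut, and the axes are right-handed (so a half turn about y gives the same grasp; the last joint's range is limited). The gripper opens to 85 mm and grips with 20 to 120 N. Pads are 22 mm wide; open, the fingers measure 114 mm over their backs; the gripper's body (76 mm by 85 mm) begins 54 mm behind the grasp point. The pads swing forward as they close: fully open they stand 13 mm farther back than shut.
Start: joints at [-1.17, 0.628, 0.038, 1.517, -0.027, 0.996, -0.02], TCP at [292.499, 580.484, 209.513] pointing down, gripper open.
Joint ranges: [-3.06, 3.06], [-0.37, 2.12], [-1.25, 1.32], [0.18, 2.47], [-1.1, 4.24], [0.23, 1.98], [-2.94, 2.94]. Speed limits (rad/s): [2.57, 2.57, 3.14, 3.14, 3.14, 3.14, 3.14].

### API

Orientations are given as [roll, pitch, yaw] about the fixed x, y, z axes, in that order (R = Rz(yaw) Ry(pitch) Rx(roll)).
In Python, from cell import ctrl, get_image, nets gives the robot as it stands. The module is installed in compiled form; this text tells all that it offers.
- The arm moves only by the tool step_arm, never from a script. Its argument "moves" is text: rows parted by semicolons, each of 7 numbers parted by spaces: the shift along the tool's x, y, z normalised to -1 to 1, where 1 is 0.05 m, then the turn, a rotation vector about the tool's x, y, z normalised to -1 to 1, where 1 is 0.12 rad, then the opening, from 0 (shut) to 1 (fully open). A call has 1 to 20 rows; each row shifts and turns the commanded pose from where the row before left it, along the tool's axes as they then stand; what a row does not reach is not made up. A row lasts 1/10 s, in which the tool goes at most 50 mm and 8.59 degrees, less where a joint would pass 70% of its speed; a pose out of reach is approached as far as the arm can. A call with a number of a shift or a turn outside -1 to 1 is refused whole. A call with a gripper value outside its range is refused whole. The fingers move at their own pace and stop on an object; the grip force is fixed at half the most. Time passes only in rows, so rows that do not move let the fingers close. It gives the time, the measured TCP pose, the force and the opening at its end, in the units of the state.
- ctrl.read_state(): the state, without advancing time (a new reading comes with each control period).
- get_image(name): name is "side" or "top" or "wrist"; returns a dict with "color" (384x512x3 uint8, blue, green, red), "vertical_fov" (degrees; the focal length in pixels is half the picture's height over the tangent of half this angle, whatever the lens; pixels are square), "cx", "cy" (the principal point, pixels), "R" (3x3) and "t" (3): a world point X has camera coordinates R X + t; the wrist camera has in their place "T_tool_cam" (4x4, takes a point from camera to tool coordinates, whose origin is the TCP and whose axes are the tool frame's). Camera axes: x right, y down, z forward; pixel columns grow to the right and rows downward; lengths in mm; the calibration is good to about 2 mm. A picture is of the moment at which its call begins: read the wrist's pose just before it. There is no depth.
- ctrl.finish_job(): hands the job in, once; it reports no verdict.
Trained networks look in a picture, given as the dict that the camera call returned (one of the last four; its "shot" number tells which), for a name from the list of things; names that differ only in an ending like _2 or _b are one class to them, and where a whole thing is asked for, a point or a joint stands for the part that bears it (a point fixed in the world has none). Each returns a list of dicts, best first, with "conf" (0 to 1); they miss things now and then, are a little off and sometimes report something else, mostly with a low value. They report only what shows in the picture. A call takes as long as a camera call. They do not tell look-alikes from the thing itself.
- nets.find_in(picture, target): "position" ([x, y, z] in mm, in world coordinates, good to about 4 mm: the middle of the surface that is visible of it).
- nets.cut_out(picture, target): "pixels" (384x512 bool, what is visible of it).
- nets.place_of(picture, target): "position" ([x, y, z] in mm, in world coordinates, good to about 4 mm: a listed point, or the origin of a listed thing).
The state is a dict: "clock": time; "qpos": joint angles; "qd": joint speeds; "tau": joint torques, N m; "eef_pos": TCP position; "tool_rot": TCP orientation; "force": force on the tool from outside, world axes, zero at the start; "torque": the same for the moment, N m; "width": finger opening in mm.
Only numpy, scipy, OpenCV 4.12 (cv2) and the standard library are available. Lean on these libraries where they do the work, as an engineer would, in place of code of your own. Each camera call takes 0.05 s, during which the arm holds its last target.

## Working session

There is one attempt and no reset: what is moved stays moved. The work goes in short steps, Python scripts to look and compute and a tool call to move; the robot and the scene stay as the last step left them, time stands still between calls to the robot, and variables do not carry over. Pictures are saved under pics/ and viewed, and the job is handed in when it is done.

Besides the shell and the picture viewer there is one more tool, called after "Emit:" as name(argument=value, ...) on one line, values as JSON. step_arm: Moves the arm, as the interface text tells. Scaled input: -1 to 1 covers 0.05 m each way for a shift and 0.12 rad each way for a turn. Its arguments: {"type":"object","properties":{"moves":{"type":"string"}},"required":["moves"]}

```bash
mkdir -p pics; cat > h.py <<'E'
import numpy as np, cv2
from cell import ctrl, get_image, nets
E
python3 - <<'E'
from h import *
s=ctrl.read_state()
for k,v in s.items(): print(k,np.round(v,3))
for n in ("side","top"):
    p=get_image(n); cv2.imwrite(f"pics/{n}0.png",p["color"])
    print(n,p["vertical_fov"],p["cx"],p["cy"],np.round(p["R"],3).tolist(),np.round(p["t"],1))
    for t in ["case","cam_far_slot","cam_near_slot","panel_tab","driver_grip","stand_top","meter","small_driver","spool","dispenser"]:
        print(t,[(np.round(d["position"],1).tolist(),round(d["conf"],2)) for d in nets.place_of(p,t)][:3])
E
```

```text
clock 0.0
qpos [-1.17   0.629  0.038  1.518 -0.027  0.996 -0.02 ]
qd [-0.    -0.     0.     0.    -0.001 -0.002 -0.   ]
tau [ 1.0000e-03 -5.6339e+01  1.2270e+00 -1.9344e+01  1.1000e-02  1.1000e-02
  0.0000e+00]
eef_pos [292.196 579.889 208.605]
tool_rot [-1.571  0.002  1.104]
force [-0.954 -0.677 -0.547]
torque [ 0.001  0.032 -0.066]
width 85.301
side 57.245223931976135 250.32812753353755 189.87080786493655 [[0.998, -0.057, -0.017], [-0.04, -0.432, -0.901], [0.044, 0.9, -0.434]] [-603.9  158.2  839.2]
case [([548.7, 155.0, 0.4], 0.71)]
cam_far_slot [([622.5, 156.0, 86.1], 0.52), ([473.0, -149.4, 69.9], 0.35)]
cam_near_slot [([477.9, 143.9, 85.4], 0.76), ([557.6, 58.4, 78.6], 0.68)]
panel_tab [([556.1, 56.6, 83.0], 0.65), ([476.9, 141.9, 82.5], 0.29)]
driver_grip [([578.6, -180.8, 96.7], 0.9), ([467.9, -142.4, 111.7], 0.86)]
stand_top [([472.3, -145.8, 69.5], 0.59)]
meter [([691.8, -140.9, 1.1], 0.64)]
small_driver [([558.5, 57.3, 80.4], 0.62), ([481.5, 453.9, -2.9], 0.52)]
spool [([664.1, 422.9, 0.6], 0.69), ([548.0, 154.6, 1.5], 0.65), ([471.6, -146.8, 74.3], 0.6)]
dispenser [([741.5, 262.7, 2.1], 0.77)]
top 49.47511705504236 252.65805331638254 191.95672222205013 [[-0.011, -1.0, 0.007], [-0.998, 0.011, -0.064], [0.063, -0.008, -0.998]] [ 146.4  586.5 1072.8]
case [([551.8, 150.9, 0.2], 0.58)]
cam_far_slot [([551.5, 152.2, -0.2], 0.7), ([618.8, 156.6, 83.9], 0.61)]
cam_near_slot [([558.9, 57.9, 82.1], 0.55), ([477.0, 143.0, 83.9], 0.47)]
panel_tab [([556.6, 57.7, 82.8], 0.89)]
driver_grip [([467.8, -143.9, 111.3], 0.79), ([577.8, -178.4, 97.1], 0.58)]
stand_top [([471.9, -146.1, 69.9], 0.56)]
meter [([694.0, -142.2, 1.7], 0.58)]
small_driver [([479.0, 445.6, -1.2], 0.71), ([620.2, 153.5, 83.8], 0.2)]
spool [([670.6, 425.1, 8.9], 0.74)]
dispenser [([742.7, 267.3, -0.5], 0.56)]
```

View pics/side0.png

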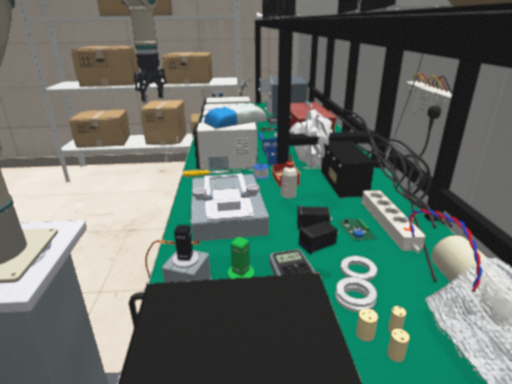

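View pics/top0.png

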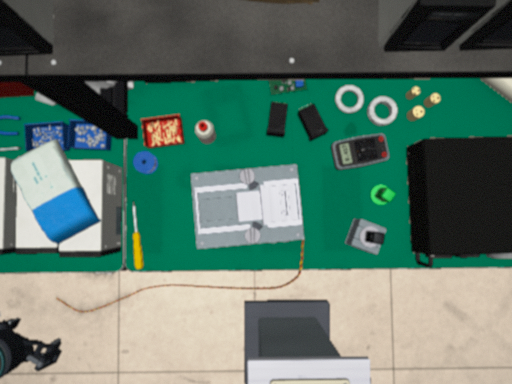

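```bash
python3 - <<'E'
from h import *
t=cv2.imread("pics/top0.png"); 
a=cv2.resize(t[170:270,320:420],(600,600),interpolation=cv2.INTER_CUBIC); cv2.imwrite("pics/crop_drv.png",a)
a=cv2.resize(t[155:255,180:310],(780,600),interpolation=cv2.INTER_CUBIC); cv2.imwrite("pics/crop_case.png",a)
E
```

```text
(no output)
```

View pics/crop_drv.png

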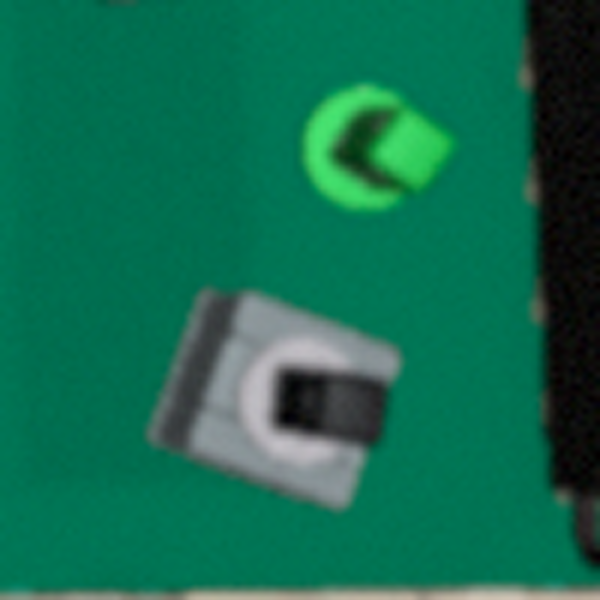

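View pics/crop_case.png

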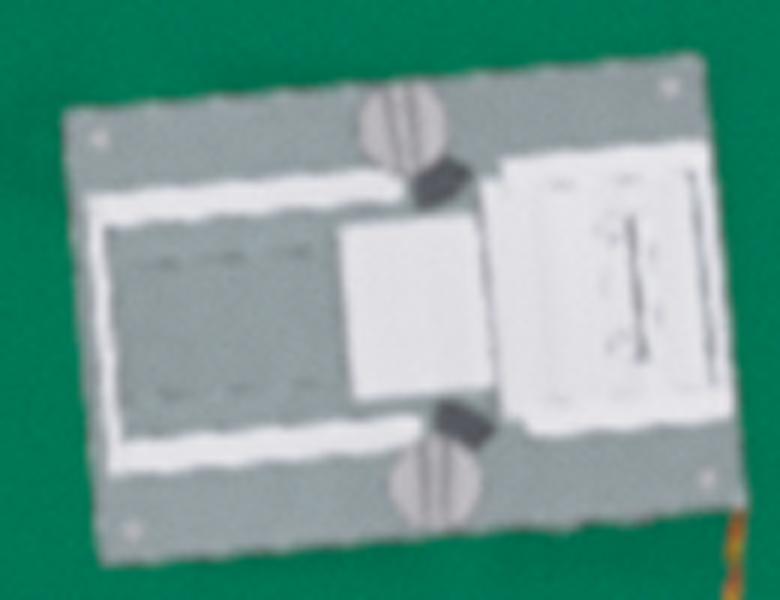

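```bash
cat >> h.py <<'E'
from scipy.spatial.transform import Rotation as Ro
def Rst(s): return Ro.from_euler('xyz',s["tool_rot"])
def down(yaw): return Ro.from_euler('xyz',[-np.pi/2,0,yaw])
def plan(p,R,wps,grip,dec=2):
    """wps: list of (pos,yaw,nrows); prints rows; straight lines with interpolated yaw"""
    p=np.array(p,float); rows=[]
    for pos,yaw,n in wps:
        pos=np.array(pos,float); Rt=down(yaw)
        for i in range(n):
            k=n-i
            d=R.inv().apply((pos-p)/k)/50
            w=(R.inv()*Rt).as_rotvec()/k/0.12
            d=np.round(d,dec); w=np.round(w,dec)
            if max(abs(d).max(),abs(w).max())>1: print("TOO BIG",d,w)
            rows.append(" ".join("%g"%(x+0) for x in [*d,*w,grip]))
            p=p+R.apply(d*50); R=R*Ro.from_rotvec(w*0.12)
    for i in range(0,len(rows),20): print(";".join(rows[i:i+20])); print()
    print("end",np.round(p,1),np.round(R.as_euler('xyz'),3))
    return p,R
def go(wps,grip,**k):
    s=ctrl.read_state(); return plan(s["eef_pos"],Rst(s),wps,grip,**k)
E
python3 - <<'E'
from h import *
go([((450,250,280),0.5,8),((465,-110,280),0.0,9)],1)
E
```

```text
-0.56 -0.18 -0.72 0 0.63 0 1;-0.5 -0.18 -0.76 0 0.63 0 1;-0.45 -0.17 -0.8 0 0.63 0 1;-0.38 -0.18 -0.83 0 0.63 0 1;-0.32 -0.17 -0.86 0 0.63 0 1;-0.25 -0.18 -0.88 0 0.63 0 1;-0.19 -0.17 -0.9 0 0.63 0 1;-0.12 -0.18 -0.91 0 0.62 0 1;-0.35 0 -0.72 0 0.46 0 1;-0.32 0 -0.74 0 0.46 0 1;-0.27 0 -0.75 0 0.46 0 1;-0.23 0 -0.77 0 0.46 0 1;-0.19 0 -0.78 0 0.47 0 1;-0.15 0 -0.79 0 0.46 0 1;-0.1 0 -0.79 0 0.47 0 1;-0.06 0 -0.8 0 0.46 0 1;-0.01 0 -0.79 0 0.47 0 1

end [ 464.9 -109.9  280. ] [-1.571  0.    -0.   ]
```

Emit:
step_arm(moves="-0.56 -0.18 -0.72 0 0.63 0 1;-0.5 -0.18 -0.76 0 0.63 0 1;-0.45 -0.17 -0.8 0 0.63 0 1;-0.38 -0.18 -0.83 0 0.63 0 1;-0.32 -0.17 -0.86 0 0.63 0 1;-0.25 -0.18 -0.88 0 0.63 0 1;-0.19 -0.17 -0.9 0 0.63 0 1;-0.12 -0.18 -0.91 0 0.62 0 1;-0.35 0 -0.72 0 0.46 0 1;-0.32 0 -0.74 0 0.46 0 1;-0.27 0 -0.75 0 0.46 0 1;-0.23 0 -0.77 0 0.46 0 1;-0.19 0 -0.78 0 0.47 0 1;-0.15 0 -0.79 0 0.46 0 1;-0.1 0 -0.79 0 0.47 0 1;-0.06 0 -0.8 0 0.46 0 1;-0.01 0 -0.79 0 0.47 0 1;0 0 0 0 0 0 1;0 0 0 0 0 0 1")

```text
clock: 3.0
eef_pos: [464.8, -110.5, 280.0]
tool_rot: [-1.571, -0.0, -0.002]
force: [-0.1, 0.3, 0.4]
width: 85.2
```

```bash
python3 - <<'E'
from h import *
s=ctrl.read_state(); print(s["clock"],s["eef_pos"],s["tool_rot"],np.round(s["qpos"],2),s["force"])
p=get_image("wrist"); cv2.imwrite("pics/w1.png",p["color"]); print(p["vertical_fov"],p["cx"],p["cy"],np.round(p["T_tool_cam"],3).tolist())
for t in ["driver_grip","stand_top"]:
    print(t,[(np.round(d["position"],1).tolist(),round(d["conf"],2)) for d in nets.place_of(p,t)][:3])
E
```

```text
3.0 [ 464.79844035 -110.50605228  280.04072767] [-1.57055048e+00 -3.54916024e-05 -2.02768868e-03] [-0.19  0.32  0.48  1.89 -0.18  0.97  0.38] [-0.05506258  0.33438351  0.35181621]
59.191954121885445 255.32899710618562 196.04910575153164 [[1.0, -0.0, 0.001, 0.633], [-0.001, -0.315, 0.949, -164.335], [0.0, -0.949, -0.315, 81.047], [0.0, 0.0, 0.0, 1.0]]
driver_grip [([468.7, -146.9, 115.1], 0.69), ([568.8, -78.6, 22.4], 0.67)]
stand_top []
```

View pics/w1.png

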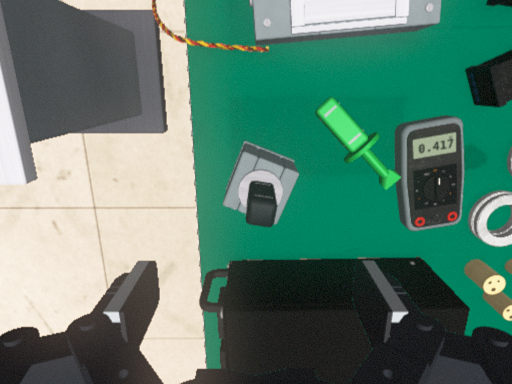

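```bash
python3 - <<'E'
from h import *
out=[]
for n in ("side","top"):
    p=get_image(n); out.append(p["color"])
    print(n,[(np.round(d["position"],1).tolist(),round(d["conf"],2)) for d in nets.place_of(p,"driver_grip")][:3])
a=cv2.resize(out[0][140:300,140:400],(780,480),interpolation=cv2.INTER_CUBIC); cv2.imwrite("pics/side1.png",a)
cv2.imwrite("pics/top1.png",cv2.resize(out[1][60:280,120:440],(800,550),interpolation=cv2.INTER_CUBIC))
t=cv2.imread("pics/side0.png"); cv2.imwrite("pics/side0c.png",cv2.resize(t[210:300,140:300],(800,450),interpolation=cv2.INTER_CUBIC))
E
```

```text
side [([573.1, -73.6, 22.4], 0.92), ([468.0, -144.3, 109.7], 0.78), ([663.5, 425.3, 1.7], 0.57)]
top [([468.2, -143.0, 112.8], 0.96), ([575.5, -78.5, 17.7], 0.7)]
```

View pics/side1.png

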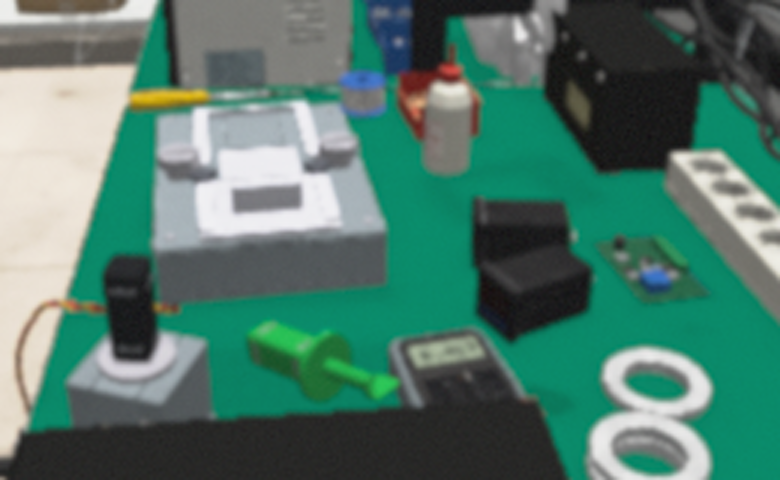

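View pics/top1.png

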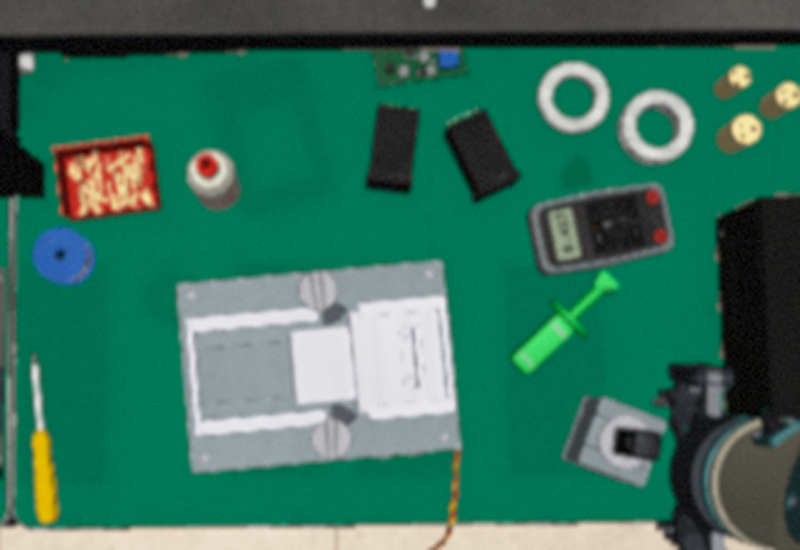

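View pics/side0c.png

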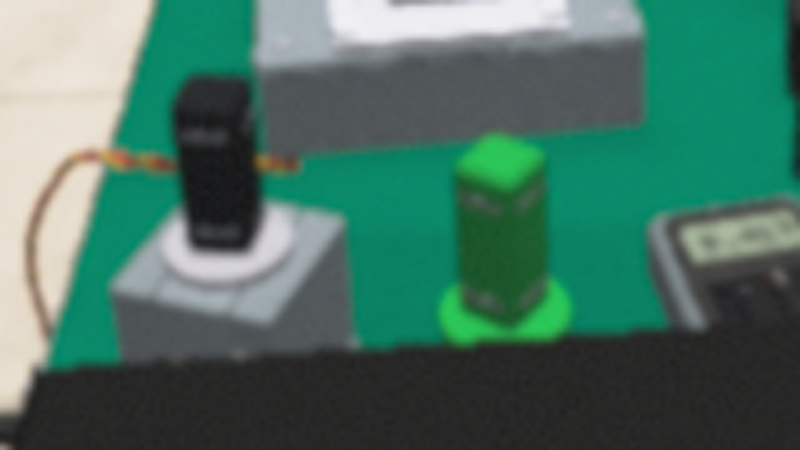

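```bash
python3 - <<'E'
from h import *
t=cv2.imread("pics/w1.png"); cv2.imwrite("pics/w1c.png",cv2.resize(t[135:235,210:310],(600,600),interpolation=cv2.INTER_CUBIC))
E
```

```text
(no output)
```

View pics/w1c.png

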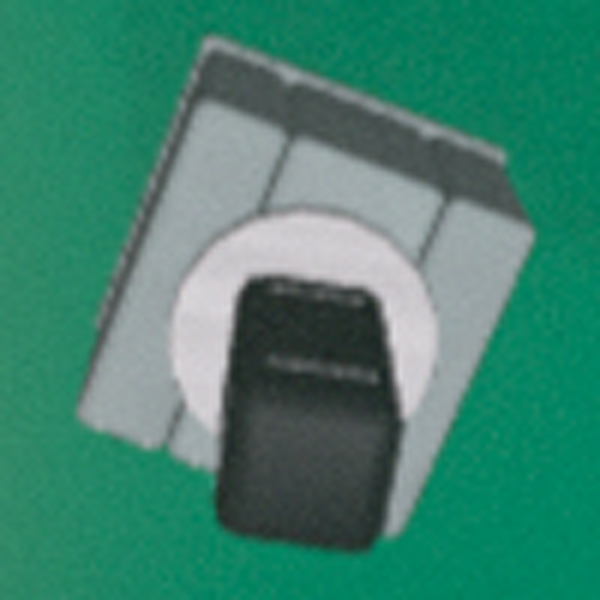

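```bash
cat >> h.py <<'E'
def wcam(s,p):
    T=np.array(p["T_tool_cam"]); R=Rst(s).as_matrix()
    return R@T[:3,:3], R@T[:3,3]+np.array(s["eef_pos"])   # cam->world
def fcam(p):
    R=np.array(p["R"]); return R.T, -R.T@np.array(p["t"])
def ray(p,C,uv,z):
    f=192/np.tan(np.radians(p["vertical_fov"]/2))
    M,o=C; uv=np.atleast_2d(uv)
    d=np.c_[(uv[:,0]-p["cx"])/f,(uv[:,1]-p["cy"])/f,np.ones(len(uv))]@M.T
    return o+d*((z-o[2])/d[:,2])[:,None]
def proj(p,C,X):
    f=192/np.tan(np.radians(p["vertical_fov"]/2)); M,o=C
    c=(np.atleast_2d(X)-o)@M
    return c[:,:2]/c[:,2:]*f+[p["cx"],p["cy"]]
E
python3 - <<'E'
from h import *
s=ctrl.read_state(); p=get_image("wrist"); C=wcam(s,p)
def rep(c,z):
    X=ray(p,C,np.array(c)/6.+[210,135],z); print(np.round(X,1).tolist(),X.mean(0).round(1))
    for i in range(4):
        e=X[(i+1)%4]-X[i]; print(round(np.linalg.norm(e),1),np.degrees(np.arctan2(e[1],e[0])).round(1))
rep([(232,378),(394,400),(375,550),(218,530)],146)
rep([(200,98),(535,235),(395,540),(78,420)],70)
E
```

```text
[[459.8, -128.7, 146.0], [485.0, -132.3, 146.0], [482.5, -157.7, 146.0], [457.4, -154.3, 146.0]] [ 471.2 -143.3  146. ]
25.5 -8.1
25.5 -95.6
25.3 172.2
25.7 84.8
[[452.6, -99.4, 70.0], [516.1, -125.6, 70.0], [490.8, -188.6, 70.0], [428.1, -163.2, 70.0]] [ 471.9 -144.2   70. ]
68.7 -22.4
67.9 -111.9
67.7 157.9
68.3 69.0
```

```bash
python3 - <<'E'
from h import *
go([((470.5,-144,190),-0.12,4),((470.5,-144,96),-0.12,4)],1)
E
```

```text
0.03 0.45 -0.17 0 0.25 0 1;0.03 0.45 -0.18 0 0.25 0 1;0.04 0.45 -0.17 0 0.26 0 1;0.04 0.45 -0.17 0 0.25 0 1;0 0.47 0 0 0 0 1;0 0.47 0 0 0 0 1;0 0.47 0 0 0 0 1;0 0.47 0 0 0 0 1

end [ 470.5 -143.8   96. ] [-1.571  0.    -0.12 ]
```

Emit:
step_arm(moves="0.03 0.45 -0.17 0 0.25 0 1;0.03 0.45 -0.18 0 0.25 0 1;0.04 0.45 -0.17 0 0.26 0 1;0.04 0.45 -0.17 0 0.25 0 1;0 0.47 0 0 0 0 1;0 0.47 0 0 0 0 1;0 0.47 0 0 0 0 1;0 0.47 0 0 0 0 1;0 0 0 0 0 0 1;0 0 0 0 0 0 1")

```text
clock: 4.4
eef_pos: [470.4, -144.6, 96.2]
tool_rot: [-1.571, 0.001, -0.121]
force: [-0.0, 1.2, -1.4]
width: 85.5
```

```bash
python3 - <<'E'
from h import *
p=get_image("wrist"); cv2.imwrite("pics/w2.png",p["color"])
E
```

```text
(no output)
```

View pics/w2.png

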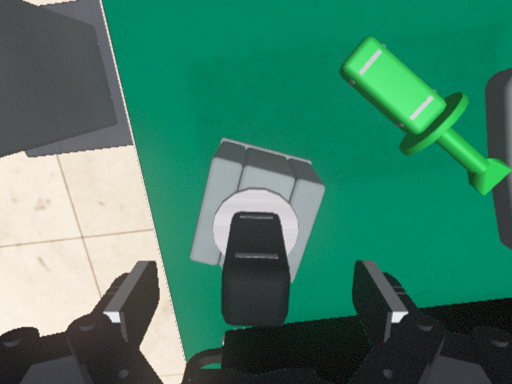

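Emit:
step_arm(moves="0 0 0 0 0 0 0;0 0 0 0 0 0 0;0 0 0 0 0 0 0;0 0 0 0 0 0 0;0 0 0 0 0 0 0;0 0 0 0 0 0 0;0 0 0 0 0 0 0;0 0 0 0 0 0 0")

```text
clock: 5.25
eef_pos: [470.6, -144.7, 96.6]
tool_rot: [-1.571, -0.001, -0.121]
force: [-0.1, 1.0, 4.6]
width: 27.2
```

```bash
python3 - <<'E'
from h import *
s=ctrl.read_state(); print(s["eef_pos"],s["tool_rot"],s["torque"])
p=get_image("wrist"); cv2.imwrite("pics/w3.png",p["color"])
E
```

```text
[ 470.63360931 -144.73302967   96.58779783] [-1.57061972e+00 -8.40592250e-04 -1.21270168e-01] [ 0.07088279  0.09297125 -0.05340718]
```

View pics/w3.png

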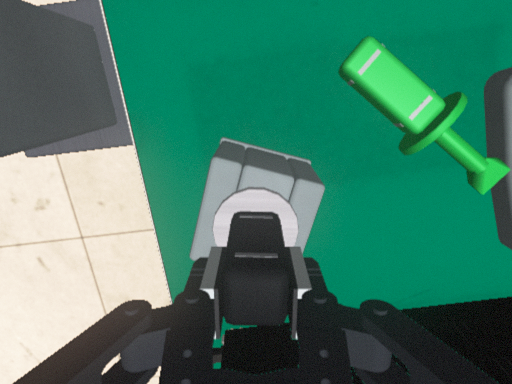

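Emit:
step_arm(moves="0 -0.2 0 0 0 0 0;0 -0.4 0 0 0 0 0;0 -0.4 0 0 0 0 0;0 -0.5 0 0 0 0 0;0 -0.6 0 0 0 0 0;0 -0.6 0 0 0 0 0;0 -0.6 0 0 0 0 0;0 0 0 0 0 0 0;0 0 0 0 0 0 0")

```text
clock: 6.2
eef_pos: [470.2, -144.5, 261.4]
tool_rot: [-1.57, -0.001, -0.121]
force: [-0.2, 0.3, -2.3]
width: 27.3
```

```bash
python3 - <<'E'
from h import *
s=ctrl.read_state(); print(s["eef_pos"],s["force"])
p=get_image("wrist"); q=get_image("side")
im=np.hstack([cv2.resize(p["color"],(400,300)),cv2.resize(q["color"][150:294,110:302],(400,300),interpolation=cv2.INTER_CUBIC)])
cv2.imwrite("pics/l1.png",im)
E
```

```text
[ 470.20300403 -144.46089184  261.44079086] [-0.1944717   0.34769591 -2.332241  ]
```

View pics/l1.png

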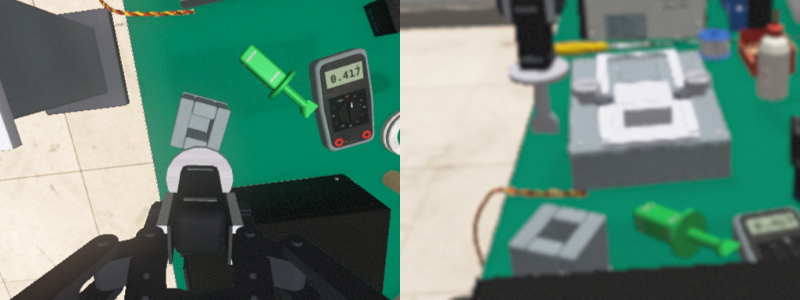

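```bash
python3 - <<'E'
from h import *
q=get_image("side")
print(proj(q,fcam(q),[[470.4,-144.4,176.9],[470.4,-144.4,275.9]]))
cv2.imwrite("pics/l2.png",cv2.resize(q["color"][140:240,130:230],(600,600),interpolation=cv2.INTER_CUBIC))
E
```

```text
[[180.78406435 212.64968526]
 [174.91486657 162.8422194 ]]
```

View pics/l2.png

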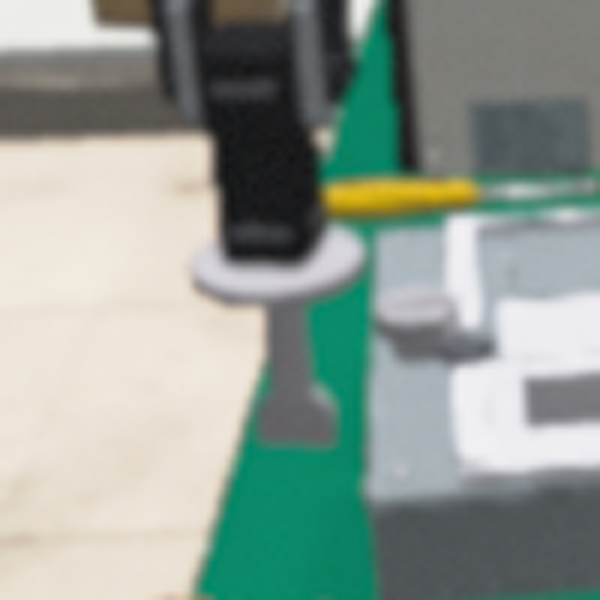

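```bash
python3 - <<'E'
from h import *
go([((548,60,270),0.1,7)],0)
E
```

```text
0.15 -0.03 0.61 0 -0.26 0 0;0.17 -0.03 0.6 0 -0.26 0 0;0.19 -0.03 0.6 0 -0.26 0 0;0.21 -0.03 0.59 0 -0.27 -0.01 0;0.23 -0.03 0.58 0 -0.26 0 0;0.25 -0.03 0.57 0 -0.27 -0.01 0;0.26 -0.02 0.57 -0.01 -0.26 0 0

end [548.   60.2 269.8] [-1.571  0.     0.1  ]
```

Emit:
step_arm(moves="0.15 -0.03 0.61 0 -0.26 0 0;0.17 -0.03 0.6 0 -0.26 0 0;0.19 -0.03 0.6 0 -0.26 0 0;0.21 -0.03 0.59 0 -0.27 0 0;0.23 -0.03 0.58 0 -0.26 0 0;0.25 -0.03 0.57 0 -0.27 0 0;0.26 -0.02 0.57 0 -0.26 0 0;0 0 0 0 0 0 0;0 0 0 0 0 0 0")

```text
clock: 7.25
eef_pos: [548.3, 60.1, 269.5]
tool_rot: [-1.572, 0.003, 0.101]
force: [-0.4, -0.7, -1.7]
width: 27.0
```

```bash
python3 - <<'E'
from h import *
s=ctrl.read_state(); print(s["clock"],s["eef_pos"],s["tool_rot"],s["force"])
p=get_image("wrist"); cv2.imwrite("pics/c1.png",p["color"])
for t in ["cam_far_slot","cam_near_slot","panel_tab","case"]:
    print(t,[(np.round(d["position"],1).tolist(),round(d["conf"],2)) for d in nets.place_of(p,t)][:3])
C=wcam(s,p); print(proj(p,C,[[620,155,84],[477,143.5,84]]))
E
```

```text
7.25 [548.29473452  60.10494159 269.52951819] [-1.57151736  0.00305713  0.10103576] [-0.36914891 -0.66870785 -1.68059692]
cam_far_slot [([624.9, 153.5, 82.6], 0.75), ([687.1, -142.8, 1.2], 0.67)]
cam_near_slot [([475.3, 144.7, 80.9], 0.94)]
panel_tab [([557.2, 56.5, 80.0], 0.8)]
case []
[[337.85209469  76.99089859]
 [190.72326577  73.72751655]]
```

View pics/c1.png

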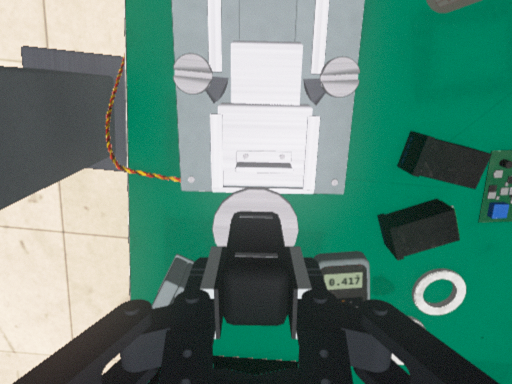

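```bash
python3 - <<'E'
from h import *
t=cv2.imread("pics/c1.png")
a=cv2.resize(t[50:100,167:217],(400,400),interpolation=cv2.INTER_CUBIC);b=cv2.resize(t[50:100,315:365],(400,400),interpolation=cv2.INTER_CUBIC)
cv2.imwrite("pics/c1c.png",np.hstack([a,b]))
E
```

```text
(no output)
```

View pics/c1c.png

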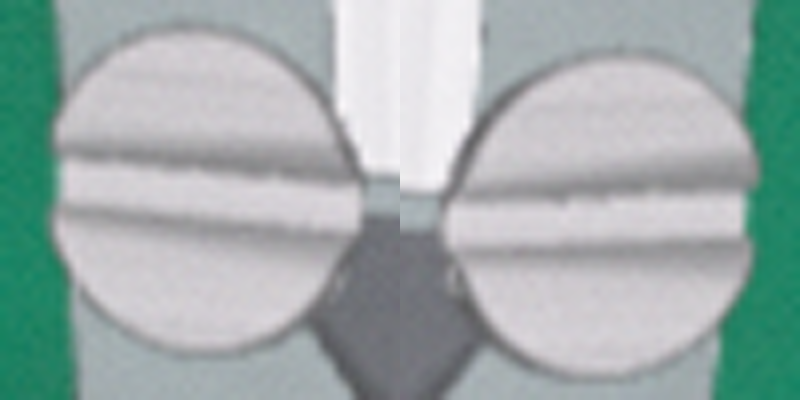

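```bash
python3 - <<'E'
from h import *
s=ctrl.read_state(); p=get_image("wrist"); C=wcam(s,p)
def w(c,off,z=84): return ray(p,C,np.array(c)/8.+off,z)
print("near",w([(207,190)],[167,50]).round(1)); print("far",w([(200,215)],[315,50]).round(1))
for nm,e,off in [("near",[(60,157),(355,185),(55,208),(340,236)],[167,50]),("far",[(65,195),(345,188),(60,257),(345,240)],[315,50])]:
    X=w(e,off)
    for i in (0,2):
        d=X[i+1]-X[i]; print(nm,np.arctan2(d[1],d[0]).round(3))
n=w([(207,190)],[167,50])[0]; f=w([(200,215)],[315,50])[0]; d=f-n; print(np.linalg.norm(d),np.arctan2(d[1],d[0]))
# driver collar: fit
print(proj(p,C,Rst(s).apply([[0,-19+5+35,0],[0,84,0],[0,-14-35,0]])+s["eef_pos"]))
E
```

```text
near [[480.  142.4  84. ]]
far [[623.6 153.6  84. ]]
near 0.008
near 0.005
far 0.121
far 0.154
144.02084634878918 0.0775910134084528
[[253.92764136 227.02835673]
 [254.17971938 194.24657872]
 [253.38562983 297.51487142]]
```

```bash
python3 - <<'E'
from h import *
s=ctrl.read_state(); p=get_image("wrist"); C=wcam(s,p)
a=np.linspace(0,2*np.pi,73)
im=cv2.resize(p["color"],None,fx=5,fy=5,interpolation=cv2.INTER_CUBIC)
for dz,col in [(0,(0,0,255)),(2,(255,0,0))]:
    X=Rst(s).apply(np.c_[26*np.cos(a),np.full(73,20.5),26*np.sin(a)+dz])+s["eef_pos"]
    u=(proj(p,C,X)+.5)*5-.5
    cv2.polylines(im,[u.astype(int)],True,col,1)
cv2.imwrite("pics/col.png",im[900:1400,980:1580])
q=get_image("top"); print(ray(q,fcam(q),[(247.2,176.2),(252.5,235.5)],84).round(1))
E
```

```text
[[622.9 153.5  84. ]
 [477.2 142.1  84. ]]
```

View pics/col.png

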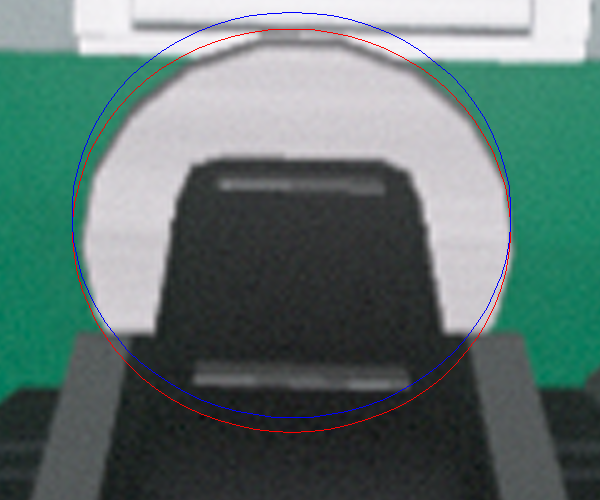

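```bash
python3 - <<'E'
from h import *
go([((477.3,142.8,215),0.007,4),((477.3,142.8,182),0.007,2)],0)
E
```

```text
-0.32 0.28 0.45 0 0.19 0 0;-0.32 0.28 0.44 0 0.19 0 0;-0.34 0.28 0.44 0 0.19 0 0;-0.34 0.28 0.43 0 0.19 0 0;0 0.33 0 0 0 0 0;0 0.33 0 0 0 0 0

end [477.4 142.7 182.1] [-1.571  0.     0.007]
```

Emit:
step_arm(moves="-0.32 0.28 0.45 0 0.19 0 0;-0.32 0.28 0.44 0 0.19 0 0;-0.34 0.28 0.44 0 0.19 0 0;-0.34 0.28 0.43 0 0.19 0 0;0 0.33 0 0 0 0 0;0 0.33 0 0 0 0 0;0 0 0 0 0 0 0;0 0 0 0 0 0 0")

```text
clock: 8.45
eef_pos: [477.7, 142.9, 182.3]
tool_rot: [-1.571, -0.0, 0.008]
force: [1.2, 0.1, -1.7]
width: 27.3
```

```bash
python3 - <<'E'
from h import *
s=ctrl.read_state(); print(s["eef_pos"],s["tool_rot"],s["force"])
q=get_image("side")
C=fcam(q)
tip=Rst(s).apply([0,84.6,0])+s["eef_pos"]; print(tip, proj(q,C,[tip,[477.3,142.8,84]]))
u=proj(q,C,[tip])[0].astype(int)
cv2.imwrite("pics/n1.png",cv2.resize(q["color"][u[1]-45:u[1]+30,u[0]-40:u[0]+60],(800,600),interpolation=cv2.INTER_CUBIC)); print(u)
E
```

```text
[477.74728107 142.93940848 182.34037233] [-1.57088265e+00 -1.89333567e-04  7.75564787e-03] [ 1.18600576  0.12356146 -1.70849832]
[477.76335484 142.93223009  97.74037416] [[199.45354901 185.83515292]
 [199.68327692 190.46072788]]
[199 185]
```

View pics/n1.png

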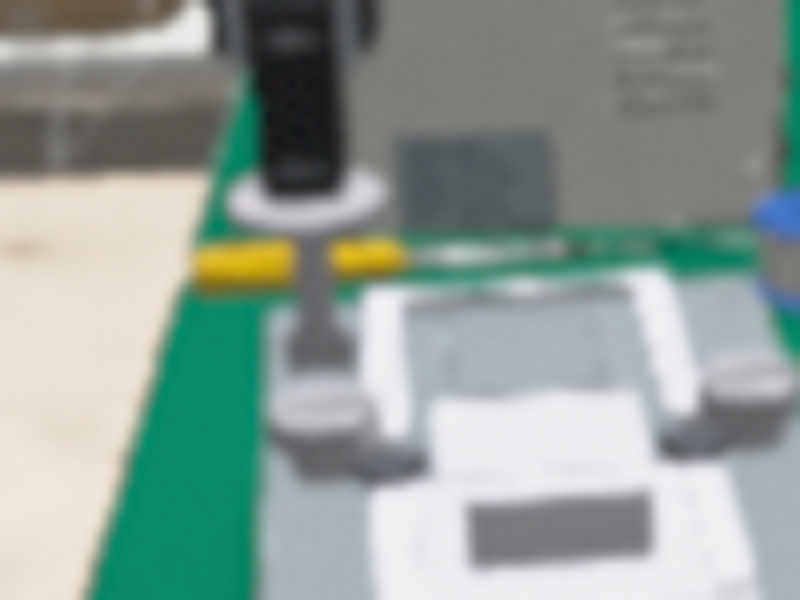

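Emit:
step_arm(moves="0 0.16 0 0 0 0 0;0 0.08 0 0 0 0 0;0 0.06 0 0 0 0 0;0 0.06 0 0 0 0 0;0 0 0 0 0 0 0")

```text
clock: 9.0
eef_pos: [477.4, 143.7, 163.7]
tool_rot: [-1.57, 0.0, 0.009]
force: [0.7, 0.7, -1.7]
width: 27.0
```

Emit:
step_arm(moves="0 0.05 0 0 0 0 0;0 0.03 0 0 0 0 0;0 0 0 0 0 0 0")

```text
clock: 9.3
eef_pos: [477.6, 143.8, 160.0]
tool_rot: [-1.57, -0.0, 0.009]
force: [1.2, 1.8, -1.0]
width: 27.3
```

Emit:
step_arm(moves="0 0 0 0 0.4 0 0;0 0 0 0 0.8 0 0;0 0 0 0 0.8 0 0;0 0 0 0 0.8 0 0;0 0 0 0 0.8 0 0;0 0 0 0 0.8 0 0;0 0 0 0 0.8 0 0;0 0 0 0 0.8 0 0;0 0 0 0 0 0 0")

```text
clock: 10.2
eef_pos: [478.1, 143.5, 160.1]
tool_rot: [-1.57, -0.001, -0.711]
force: [2.5, 2.0, -2.9]
width: 27.1
```

```bash
python3 - <<'E'
from h import *
s=ctrl.read_state(); print(s["eef_pos"],s["tool_rot"],s["force"],s["torque"],np.round(s["qpos"],2))
E
```

```text
[478.09366163 143.48920629 160.0711109 ] [-1.57011819e+00 -1.13597804e-03 -7.11471807e-01] [ 2.45293319  1.96379288 -2.85784471] [ 0.65648874 -0.45070536  0.04599864] [-0.75  0.55  0.59  2.   -0.46  0.73 -0.59]
```

Emit:
step_arm(moves="0 0 0 0 0.8 0 0;0 0 0 0 0.8 0 0;0 0 0 0 0.8 0 0;0 0 0 0 0.8 0 0;0 0 0 0 0.8 0 0;0 0 0 0 0.8 0 0;0 0 0 0 0.8 0 0;0 0 0 0 0.8 0 0;0 0 0 0 0.8 0 0;0 0 0 0 0.2 0 0;0 0 0 0 0 0 0")

```text
clock: 11.3
eef_pos: [477.8, 142.5, 160.1]
tool_rot: [-1.57, -0.001, -1.597]
force: [1.0, -1.8, -1.5]
width: 27.2
```

```bash
python3 - <<'E'
from h import *
s=ctrl.read_state(); print(s["eef_pos"],s["tool_rot"],s["force"],s["torque"],np.round(s["qpos"],2))
p=get_image("wrist"); cv2.imwrite("pics/n2.png",p["color"])
q=get_image("side")
cv2.imwrite("pics/n2s.png",cv2.resize(q["color"][140:215,160:260],(800,600),interpolation=cv2.INTER_CUBIC))
E
```

```text
[477.78622711 142.50973611 160.05451798] [-1.57012454e+00 -1.18603187e-03 -1.59727613e+00] [ 0.98332242 -1.84449598 -1.49345139] [-0.30352761 -0.51143509  0.1106448 ] [-0.9   0.63  0.85  2.   -0.66  0.81 -1.26]
```

View pics/n2s.png

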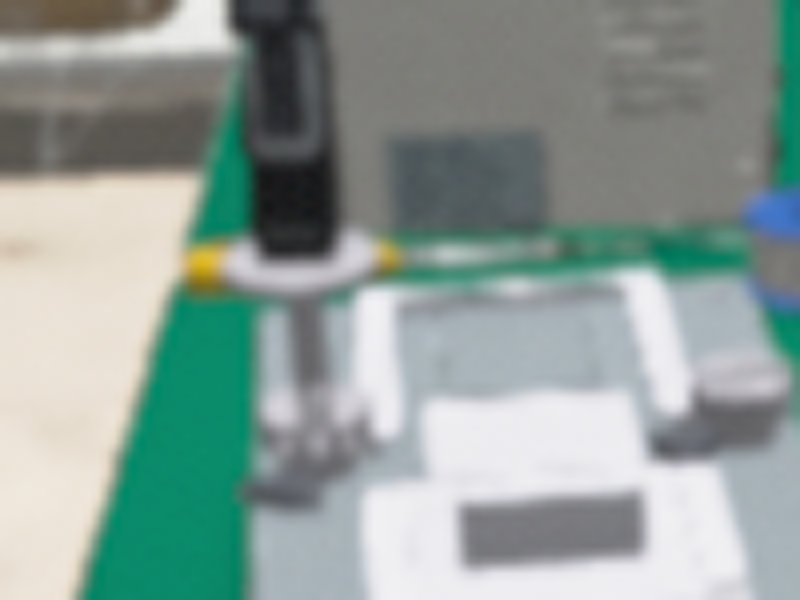

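View pics/n2.png

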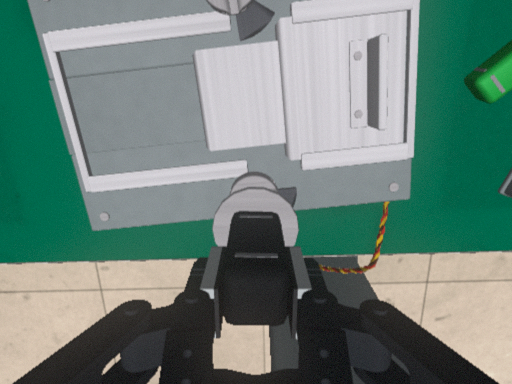

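Emit:
step_arm(moves="0 -0.1 0 0 0 0 0;0 -0.2 0 0 0 0 0;0 -0.5 0 0 0 0 0;0 -0.5 0 0 0 0 0;0 -0.5 0 0 0 0 0;0 0 0 0 0 0 0")

```text
clock: 12.0
eef_pos: [478.9, 143.3, 253.2]
tool_rot: [-1.566, 0.003, -1.599]
force: [0.8, -0.2, -2.8]
width: 27.1
```

```bash
python3 - <<'E'
from h import *
s=ctrl.read_state(); print(s["eef_pos"],s["tool_rot"],s["force"])
go([((590,80,260),0.12,16)],0)
E
```

```text
[478.93423833 143.33326117 253.23131029] [-1.5664135   0.00266533 -1.59912427] [ 0.783178   -0.21317744 -2.76603036]
0.08 -0.01 0.14 0 -0.9 0 0;0.09 -0.01 0.13 0 -0.9 0 0;0.1 -0.01 0.12 0 -0.89 0 0;0.12 -0.01 0.11 0 -0.9 0 0;0.13 -0.01 0.1 0 -0.89 0 0;0.14 -0.01 0.08 0 -0.9 0 0;0.14 -0.01 0.07 0 -0.89 0 0;0.15 -0.01 0.05 0 -0.9 0 0;0.16 -0.01 0.04 0 -0.89 0 0;0.16 -0.01 0.02 0 -0.9 0 0;0.16 0 0 0 -0.89 0.01 0;0.16 -0.01 -0.02 -0.01 -0.9 0 0;0.15 0 -0.03 0 -0.89 0.01 0;0.15 -0.01 -0.05 -0.01 -0.9 0 0;0.15 0 -0.06 0 -0.89 0.01 0;0.14 -0.01 -0.08 -0.01 -0.9 0 0

end [590.2  80.1 260. ] [-1.571 -0.     0.12 ]
```

Emit:
step_arm(moves="0.08 -0.01 0.14 0 -0.9 0 0;0.09 -0.01 0.13 0 -0.9 0 0;0.1 -0.01 0.12 0 -0.89 0 0;0.12 -0.01 0.11 0 -0.9 0 0;0.13 -0.01 0.1 0 -0.89 0 0;0.14 -0.01 0.08 0 -0.9 0 0;0.14 -0.01 0.07 0 -0.89 0 0;0.15 -0.01 0.05 0 -0.9 0 0;0.16 -0.01 0.04 0 -0.89 0 0;0.16 -0.01 0.02 0 -0.9 0 0;0.16 0 0 0 -0.89 0 0;0.16 -0.01 -0.02 0 -0.9 0 0;0.15 0 -0.03 0 -0.89 0 0;0.15 -0.01 -0.05 0 -0.9 0 0;0.15 0 -0.06 0 -0.89 0 0;0.14 -0.01 -0.08 0 -0.9 0 0;0 0 0 0 0 0 0;0 0 0 0 0 0 0")

```text
clock: 13.8
eef_pos: [587.7, 79.9, 255.9]
tool_rot: [-1.57, 0.002, 0.117]
force: [0.2, 0.3, -2.4]
width: 27.1
```

```bash
python3 - <<'E'
from h import *
s=ctrl.read_state(); print(s["eef_pos"],s["tool_rot"],s["force"])
p=get_image("wrist"); C=wcam(s,p)
u=proj(p,C,[[477.3,142.8,84],[622.8,154.2,84]]); print(u)
o=[]
for x,y in u.round().astype(int):
    y0=max(y-25,0); print(x-25,y0); o.append(cv2.resize(p["color"][y0:y0+50,x-25:x+25],(400,400),interpolation=cv2.INTER_CUBIC))
cv2.imwrite("pics/f1.png",np.hstack(o))
E
```

```text
[587.65780025  79.94837926 255.88299456] [-1.57028779  0.00210638  0.11720123] [ 0.15823153  0.34410978 -2.35683831]
[[147.05013689  90.15319868]
 [300.37158676  96.42824092]]
122 65
275 71
```

View pics/f1.png

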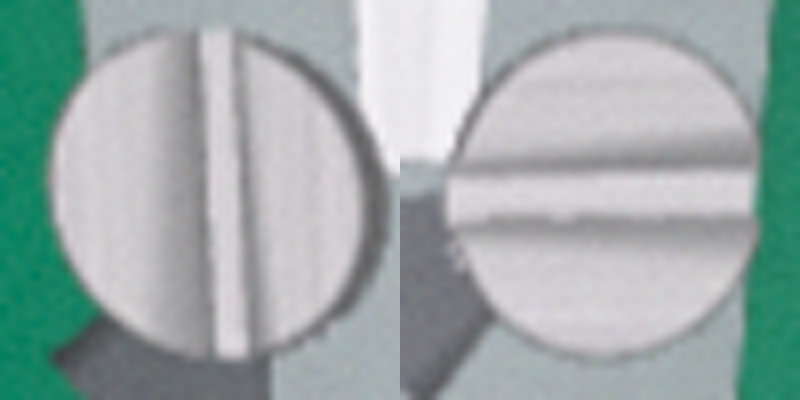

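```bash
python3 - <<'E'
from h import *
s=ctrl.read_state(); p=get_image("wrist"); C=wcam(s,p)
X=ray(p,C,np.array([(201,40),(215,350),(233,40),(254,345)])/8+[122,65],84)
for i in (0,2):
    d=X[i]-X[i+1]; print(np.arctan2(d[1],d[0]))
X=ray(p,C,np.array([(50,175),(355,168),(60,225),(355,220)])/8+[275,71],84)
for i in (0,2):
    d=X[i+1]-X[i]; print(np.arctan2(d[1],d[0]))
print(ray(p,C,np.array([(201.5,192)])/8+[275,71],84),ray(p,C,np.array([(206,195)])/8+[122,65],84))
go([((622.8,154.6,215),0.137,4),((622.8,154.6,182),0.137,2)],0)
E
```

```text
1.6364066897409197
1.6653632439433672
0.14012412123342502
0.13448814995157418
[[622.4099476  155.77865642  84.        ]] [[477.91806964 143.77930129  84.        ]]
0.22 0.21 0.35 0 -0.04 0 0;0.22 0.2 0.35 0 -0.04 0 0;0.22 0.21 0.34 0 -0.04 -0.01 0;0.22 0.2 0.35 0 -0.03 0 0;0 0.33 0 0 0 0 0;0 0.33 0 0 0 0 0

end [622.7 154.8 182.1] [-1.57   0.     0.137]
```

Emit:
step_arm(moves="0.22 0.21 0.35 0 -0.04 0 0;0.22 0.2 0.35 0 -0.04 0 0;0.22 0.21 0.34 0 -0.04 0 0;0.22 0.2 0.35 0 -0.03 0 0;0 0.33 0 0 0 0 0;0 0.33 0 0 0 0 0;0 0 0 0 0 0 0;0 0 0 0 0 0 0")

```text
clock: 14.7
eef_pos: [623.6, 155.3, 181.9]
tool_rot: [-1.571, 0.001, 0.139]
force: [0.4, 1.2, -1.1]
width: 26.9
```

```bash
python3 - <<'E'
from h import *
s=ctrl.read_state(); print(s["eef_pos"],s["tool_rot"],s["force"],np.round(s["qpos"],2))
q=get_image("side")
cv2.imwrite("pics/f2s.png",cv2.resize(q["color"][140:215,220:320],(800,600),interpolation=cv2.INTER_CUBIC))
E
```

```text
[623.57945988 155.32235291 181.92194414] [-1.57106030e+00  8.97914363e-04  1.38731646e-01] [ 0.44296136  1.20929854 -1.12528229] [-0.52  0.68  0.4   1.58 -0.3   0.95  0.12]
```

View pics/f2s.png

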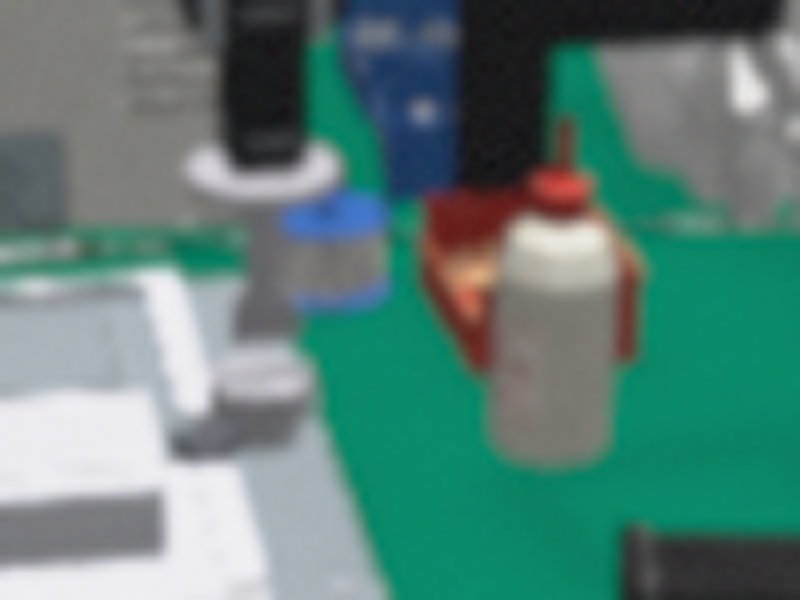

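Emit:
step_arm(moves="0 0.16 0 0 0 0 0;0 0.08 0 0 0 0 0;0 0.06 0 0 0 0 0;0 0.06 0 0 0 0 0;0 0 0 0 0 0 0")

```text
clock: 15.25
eef_pos: [623.4, 155.2, 164.3]
tool_rot: [-1.57, 0.0, 0.138]
force: [-0.2, 1.3, -1.8]
width: 27.1
```

Emit:
step_arm(moves="0 0.05 0 0 0 0 0;0 0.04 0 0 0 0 0;0 0 0 0 0 0 0;0 0 0 0 -0.4 0 0;0 0 0 0 -0.8 0 0;0 0 0 0 -0.8 0 0;0 0 0 0 -0.8 0 0;0 0 0 0 -0.8 0 0;0 0 0 0 -0.8 0 0;0 0 0 0 -0.8 0 0;0 0 0 0 -0.8 0 0;0 0 0 0 0 0 0")

```text
clock: 16.45
eef_pos: [622.6, 156.2, 159.8]
tool_rot: [-1.568, -0.001, 0.859]
force: [-0.7, 5.0, -1.4]
width: 27.0
```

```bash
python3 - <<'E'
from h import *
s=ctrl.read_state(); print(s["eef_pos"],s["tool_rot"],s["force"],s["torque"],np.round(s["qpos"],2))
E
```

```text
[622.62743413 156.1660498  159.80051002] [-1.56791875e+00 -8.53527359e-04  8.58877012e-01] [-0.70010302  5.02468414 -1.43442045] [ 1.54317129  0.5104061  -0.06722696] [-0.4   0.68  0.18  1.59 -0.15  0.88  0.7 ]
```

Emit:
step_arm(moves="0.015 0 0.013 0 -0.8 0 0;0 0 0 0 -0.8 0 0;0 0 0 0 -0.8 0 0;0 0 0 0 -0.8 0 0;0 0 0 0 -0.8 0 0;0 0 0 0 -0.8 0 0;0 0 0 0 -0.8 0 0;0 0 0 0 -0.8 0 0;0 0 0 0 -0.8 0 0;0 0 0 0 -0.25 0 0;0 0 0 0 0 0 0")

```text
clock: 17.55
eef_pos: [621.5, 156.0, 159.7]
tool_rot: [-1.567, -0.001, 1.75]
force: [-5.0, 2.9, 2.3]
width: 27.4
```

```bash
python3 - <<'E'
from h import *
s=ctrl.read_state(); print(s["eef_pos"],s["tool_rot"],s["force"],s["torque"],np.round(s["qpos"],2))
E
```

```text
[621.46091162 155.99483989 159.70107333] [-1.56685929e+00 -1.19602432e-03  1.75028482e+00] [-4.95866579  2.93102486  2.30839593] [ 1.08236085  1.34340131 -0.10152228] [-0.25  0.67 -0.07  1.59  0.05  0.89  1.42]
```

Lift and head back to the viewing pose to check the far slot, then on to the stand.

Emit:
step_arm(moves="0 -0.1 0 0 0 0 0;0 -0.2 0 0 0 0 0;0 -0.5 0 0 0 0 0;0 -0.5 0 0 0 0 0;0 -0.5 0 0 0 0 0;0 -0.1 0 0 0 0 0;0 0 0 0 0 0 0")

```text
clock: 18.25
eef_pos: [624.6, 154.7, 256.2]
tool_rot: [-1.574, 0.001, 1.751]
force: [-0.2, -0.0, -2.6]
width: 27.4
```

```bash
python3 - <<'E'
from h import *
s=ctrl.read_state(); print(s["eef_pos"],s["tool_rot"],s["force"])
go([((560,40,260),0.0,17)],0)
E
```

```text
[624.61680657 154.68755229 256.17863261] [-1.57391466e+00  9.22964885e-04  1.75061002e+00] [-0.15942086 -0.02644712 -2.64632132]
-0.12 0 0.1 0 0.86 0 0;-0.13 0 0.09 0 0.86 0 0;-0.14 -0.01 0.07 0 0.86 0 0;-0.14 0 0.06 0 0.86 0 0;-0.15 -0.01 0.04 0 0.86 0 0;-0.15 0 0.03 0 0.86 0 0;-0.15 -0.01 0.01 0 0.86 0 0;-0.16 0 0 0 0.86 0 0;-0.15 -0.01 -0.02 0 0.86 0 0;-0.15 0 -0.04 0 0.86 0 0;-0.15 -0.01 -0.05 0 0.86 0 0;-0.14 0 -0.07 0 0.85 0 0;-0.13 -0.01 -0.08 0 0.86 0.01 0;-0.12 0 -0.09 0 0.85 0 0;-0.11 -0.01 -0.11 0 0.86 0.01 0;-0.1 0 -0.12 0.01 0.85 0 0;-0.1 -0.01 -0.12 0 0.86 0.01 0

end [559.8  40.1 260. ] [-1.571  0.    -0.   ]
```

Emit:
step_arm(moves="-0.12 0 0.1 0 0.86 0 0;-0.13 0 0.09 0 0.86 0 0;-0.14 -0.01 0.07 0 0.86 0 0;-0.14 0 0.06 0 0.86 0 0;-0.15 -0.01 0.04 0 0.86 0 0;-0.15 0 0.03 0 0.86 0 0;-0.15 -0.01 0.01 0 0.86 0 0;-0.16 0 0 0 0.86 0 0;-0.15 -0.01 -0.02 0 0.86 0 0;-0.15 0 -0.04 0 0.86 0 0;-0.15 -0.01 -0.05 0 0.86 0 0;-0.14 0 -0.07 0 0.85 0 0;-0.13 -0.01 -0.08 0 0.86 0 0;-0.12 0 -0.09 0 0.85 0 0;-0.11 -0.01 -0.11 0 0.86 0 0;-0.1 0 -0.12 0 0.85 0 0;-0.1 -0.01 -0.12 0 0.86 0 0;0 0 0 0 0 0 0;0 0 0 0 0 0 0")

```text
clock: 20.15
eef_pos: [558.5, 40.9, 258.1]
tool_rot: [-1.571, 0.001, 0.003]
force: [0.2, -0.4, -1.6]
width: 27.0
```

```bash
python3 - <<'E'
from h import *
s=ctrl.read_state(); print(s["eef_pos"],s["tool_rot"],s["force"])
p=get_image("wrist"); C=wcam(s,p)
u=proj(p,C,[[477.9,143.6,84],[622.6,155.2,84]]); print(u)
o=[]
for x,y in u.round().astype(int):
    y0=max(y-25,0); print(x-25,y0); o.append(cv2.resize(p["color"][y0:y0+50,x-25:x+25],(400,400),interpolation=cv2.INTER_CUBIC))
cv2.imwrite("pics/f3.png",np.hstack(o)); cv2.imwrite("pics/f3w.png",p["color"])
E
```

```text
[558.52258836  40.85500639 258.13388426] [-1.57128276e+00  1.24630976e-03  3.18924374e-03] [ 0.15812037 -0.38708745 -1.63922118]
[[168.1714688   58.85358087]
 [324.64039243  45.82499416]]
143 34
300 21
```

View pics/f3.png

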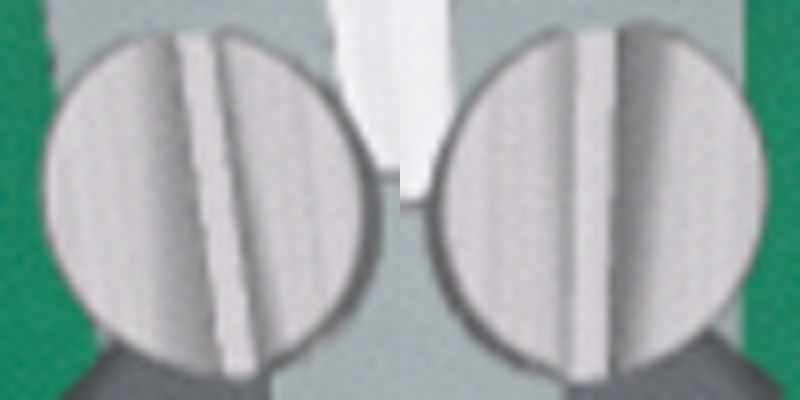

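View pics/f3w.png

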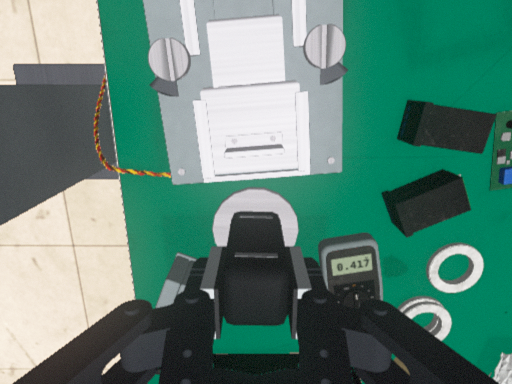

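```bash
python3 - <<'E'
from h import *
s=ctrl.read_state(); p=get_image("wrist"); C=wcam(s,p)
for c,o in [([(178,38),(218,370),(218,38),(255,370)],[143,34]),([(175,32),(170,375),(214,32),(210,375)],[300,21])]:
    X=ray(p,C,np.array(c)/8+o,84)
    for i in (0,2):
        d=X[i]-X[i+1]; print(np.arctan2(d[1],d[0]))
# case edges yaw: mark
E
```

```text
1.6224576623126907
1.6172292999652649
1.6203209326953776
1.6280786271281205
```

```bash
python3 - <<'E'
from h import *
go([((470.6,-144.5,225),-0.121,7),((470.6,-144.5,165),-0.121,3)],0)
E
```

```text
-0.25 0.1 -0.53 0 0.15 0 0;-0.24 0.09 -0.53 0 0.15 0 0;-0.24 0.1 -0.54 0 0.15 0 0;-0.23 0.09 -0.54 0 0.15 0 0;-0.21 0.1 -0.55 0 0.15 0 0;-0.21 0.09 -0.55 0 0.14 0 0;-0.19 0.1 -0.56 0 0.15 -0.01 0;0 0.4 0 0 0 0 0;0 0.4 0 0 0 0 0;0 0.4 0 0 0 0 0

end [ 470.8 -144.6  165. ] [-1.571 -0.    -0.121]
```

Emit:
step_arm(moves="-0.25 0.1 -0.53 0 0.15 0 0;-0.24 0.09 -0.53 0 0.15 0 0;-0.24 0.1 -0.54 0 0.15 0 0;-0.23 0.09 -0.54 0 0.15 0 0;-0.21 0.1 -0.55 0 0.15 0 0;-0.21 0.09 -0.55 0 0.14 0 0;-0.19 0.1 -0.56 0 0.15 0 0;0 0.4 0 0 0 0 0;0 0.4 0 0 0 0 0;0 0.4 0 0 0 0 0;0 0 0 0 0 0 0;0 0 0 0 0 0 0")

```text
clock: 21.45
eef_pos: [470.6, -144.9, 165.6]
tool_rot: [-1.571, 0.0, -0.123]
force: [0.3, -0.2, -1.2]
width: 27.1
```

```bash
python3 - <<'E'
from h import *
s=ctrl.read_state(); print(s["eef_pos"],s["tool_rot"],s["force"])
p=get_image("side"); w=get_image("wrist")
cv2.imwrite("pics/s1.png",np.hstack([cv2.resize(p["color"][165:285,130:250],(400,400),interpolation=cv2.INTER_CUBIC),cv2.resize(w["color"][100:292,150:342],(400,400))]))
E
```

```text
[ 470.63637909 -144.85711239  165.61033502] [-1.57083048e+00  3.00529594e-04 -1.22760875e-01] [ 0.26995975 -0.18279035 -1.21320569]
```

View pics/s1.png

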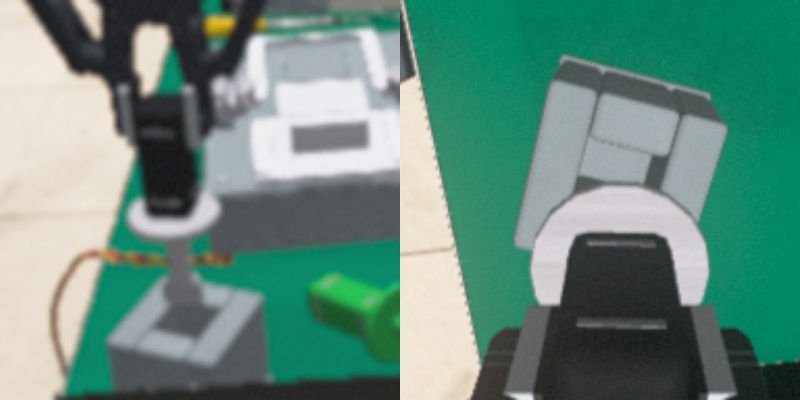

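Emit:
step_arm(moves="0 0.2 0 0 0 0 0;0 0.2 0 0 0 0 0;0 0.2 0 0 0 0 0;0 0.2 0 0 0 0 0;0 0 0 0 0 0 0")

```text
clock: 22.05
eef_pos: [469.1, -144.5, 123.8]
tool_rot: [-1.57, 0.003, -0.124]
force: [0.7, 0.0, -1.7]
width: 26.7
```

Emit:
step_arm(moves="0 0.2 0 0 0 0 0;0 0.2 0 0 0 0 0;0 0.08 0 0 0 0 0;0 0.04 0 0 0 0 0;0 0 0 0 0 0 0;0 0 0 0 0 0 0")

```text
clock: 22.65
eef_pos: [470.5, -145.0, 99.7]
tool_rot: [-1.571, -0.0, -0.124]
force: [-0.6, 0.8, -2.5]
width: 27.3
```

Emit:
step_arm(moves="0 0.03 0 0 0 0 0;0 0.02 0 0 0 0 0;0 0 0 0 0 0 0;0 0 0 0 0 0 0")

```text
clock: 23.05
eef_pos: [470.4, -144.9, 97.0]
tool_rot: [-1.571, -0.0, -0.124]
force: [0.5, 1.2, -1.9]
width: 27.3
```

Emit:
step_arm(moves="0 0.03 0 0 0 0 0;0 0 0 0 0 0 0;0 0 0 0 0 0 0")

```text
clock: 23.35
eef_pos: [470.5, -144.9, 96.6]
tool_rot: [-1.57, -0.001, -0.124]
force: [-3.8, 1.2, 10.1]
width: 27.1
```

Contact on the stand (10 N). Release, pause, back off straight up.

Emit:
step_arm(moves="0 0 0 0 0 0 1;0 0 0 0 0 0 1;0 0 0 0 0 0 1;0 0 0 0 0 0 1;0 0 0 0 0 0 1;0 0 0 0 0 0 1;0 0 0 0 0 0 1;0 -0.2 0 0 0 0 1;0 -0.5 0 0 0 0 1;0 -0.7 0 0 0 0 1;0 -0.7 0 0 0 0 1;0 -0.6 0 0 0 0 1;0 0 0 0 0 0 1")

```text
clock: 24.65
eef_pos: [473.0, -146.0, 234.9]
tool_rot: [-1.571, -0.009, -0.124]
force: [0.2, 0.2, 0.0]
width: 85.6
```

```bash
python3 - <<'E'
from h import *
s=ctrl.read_state(); print(s["eef_pos"],s["tool_rot"],s["force"])
p=get_image("side"); w=get_image("wrist")
print([(np.round(d["position"],1).tolist(),round(d["conf"],2)) for d in nets.place_of(p,"driver_grip")][:3])
cv2.imwrite("pics/s2.png",np.hstack([cv2.resize(p["color"][195:285,130:220],(400,400),interpolation=cv2.INTER_CUBIC),cv2.resize(w["color"][100:292,150:342],(400,400))]))
E
```

```text
[ 472.98648003 -146.04164324  234.89424108] [-1.57149552 -0.00862883 -0.12384506] [0.17514748 0.16606301 0.0106691 ]
[([571.9, -77.0, 20.8], 0.65), ([472.1, -142.2, 110.8], 0.57)]
```

View pics/s2.png

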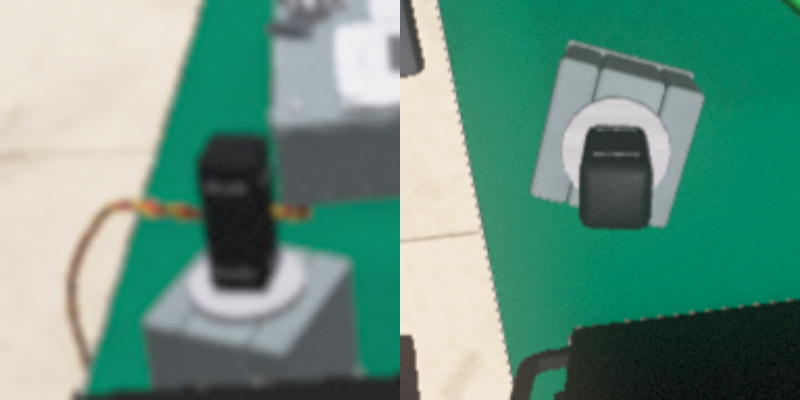

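```bash
python3 - <<'E'
from h import *
go([((561.2,11.8,190),0.08,7),((561.2,11.8,78),0.08,5)],0)
E
```

```text
0.2 0.12 0.48 0 -0.24 0 0;0.22 0.11 0.47 0 -0.24 0 0;0.23 0.12 0.46 0 -0.24 0 0;0.24 0.11 0.46 0 -0.24 0 0;0.26 0.12 0.45 0 -0.25 0 0;0.27 0.11 0.44 0 -0.24 0 0;0.29 0.12 0.43 0 -0.25 0 0;0 0.45 0 0 0 0 0;0 0.45 0 0 0 0 0;0 0.45 0 0 0 0 0;0 0.44 0 0 0 0 0;0 0.45 -0.01 0 0 0 0

end [561.4  11.6  78. ] [-1.57   0.     0.081]
```

Emit:
step_arm(moves="0.2 0.12 0.48 0 -0.24 0 0;0.22 0.11 0.47 0 -0.24 0 0;0.23 0.12 0.46 0 -0.24 0 0;0.24 0.11 0.46 0 -0.24 0 0;0.26 0.12 0.45 0 -0.25 0 0;0.27 0.11 0.44 0 -0.24 0 0;0.29 0.12 0.43 0 -0.25 0 0;0 0.45 0 0 0 0 0;0 0.45 0 0 0 0 0;0 0.45 0 0 0 0 0;0 0.44 0 0 0 0 0;0 0.4 0 0 0 0 0;0 0 0 0 0 0 0;0 0 0 0 0 0 0")

```text
clock: 26.2
eef_pos: [562.1, 12.0, 80.3]
tool_rot: [-1.571, 0.001, 0.081]
force: [0.4, 0.5, 0.8]
width: -0.1
```

```bash
python3 - <<'E'
from h import *
s=ctrl.read_state(); print(s["eef_pos"],s["tool_rot"],s["force"])
p=get_image("side"); w=get_image("wrist")
cv2.imwrite("pics/p1.png",np.hstack([cv2.resize(p["color"][145:255,180:290],(400,400),interpolation=cv2.INTER_CUBIC),cv2.resize(w["color"],(400,300))[np.r_[0:300,[299]*100]]]))
E
```

```text
[562.14933801  11.98358408  80.28686853] [-1.57087350e+00  6.32564606e-04  8.09342927e-02] [0.36816167 0.47464897 0.76726094]
```

View pics/p1.png

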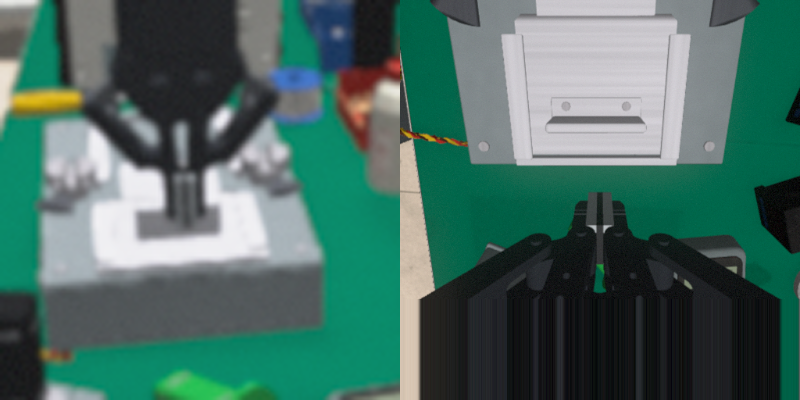

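Emit:
step_arm(moves="0 0.06 0.2 0 0 0 0;0 0 0.2 0 0 0 0;0 0 0.1 0 0 0 0;0 0 0.1 0 0 0 0;0 0 0.1 0 0 0 0;0 0 0.1 0 0 0 0;0 0 0.1 0 0 0 0;0 0 0 0 0 0 0")

```text
clock: 27.1
eef_pos: [558.2, 57.5, 77.4]
tool_rot: [-1.57, 0.0, 0.081]
force: [-0.3, -0.6, -0.3]
width: -0.4
```

```bash
python3 - <<'E'
from h import *
w=get_image("wrist"); p=get_image("side")
print([(np.round(d["position"],1).tolist(),round(d["conf"],2)) for d in nets.place_of(w,"panel_tab")][:3])
cv2.imwrite("pics/p2.png",np.hstack([cv2.resize(p["color"][145:255,180:290],(400,400),interpolation=cv2.INTER_CUBIC),cv2.resize(w["color"][100:292,160:352],(400,400))]))
E
```

```text
[([555.0, 56.3, 82.7], 0.72)]
```

View pics/p2.png

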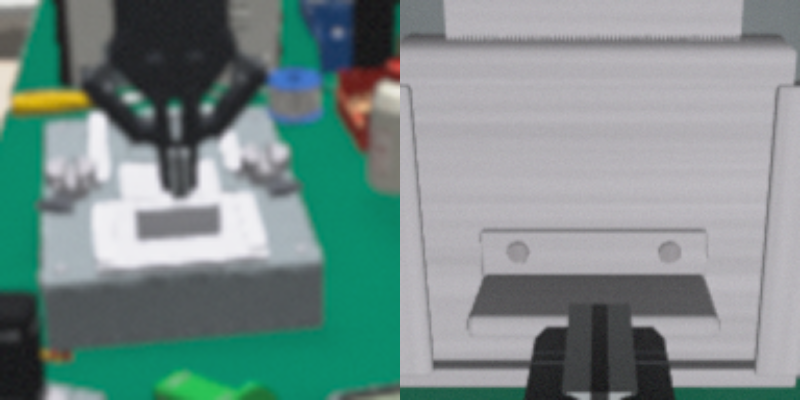

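```bash
python3 - <<'E'
from h import *
s=ctrl.read_state(); p=get_image("side"); C=fcam(p)
print(s["eef_pos"],s["tool_rot"],s["force"])
for z in (77,90,97,105,110): print(z,proj(p,C,[[558.2,57.5,z]]).round(1))
for y in (57.5,65,75,85,): print(y,proj(p,C,[[558.2,y,77.4]]).round(1))
print("tabtop rear edge",proj(p,C,[[557.8,53.7,94],[557.8,53.7,66]]))
w=get_image("wrist"); Cw=wcam(s,w); print(proj(w,Cw,[s["eef_pos"],[557.4,56.7,94],[557.8,53.7,66]]))
cv2.imwrite("pics/p3.png",cv2.resize(p["color"][165:240,180:280],(800,600),interpolation=cv2.INTER_CUBIC))
E
```

```text
[558.30738448  56.20874995  77.50504953] [-1.57106209e+00 -1.01339755e-05  8.00790255e-02] [-0.47024949  0.43627756  0.13967606]
77 [[229.9 206.4]]
90 [[229.6 201.8]]
97 [[229.5 199.3]]
105 [[229.4 196.5]]
110 [[229.3 194.6]]
57.5 [[229.8 206.3]]
65 [[229.8 204.9]]
75 [[229.8 203. ]]
85 [[229.8 201.2]]
tabtop rear edge [[229.41033102 201.11717054]
 [229.88874658 211.00716265]]
[[253.8112854  242.78117792]
 [251.93023908 256.77301959]
 [252.64876454 237.68941699]]
```

View pics/p3.png

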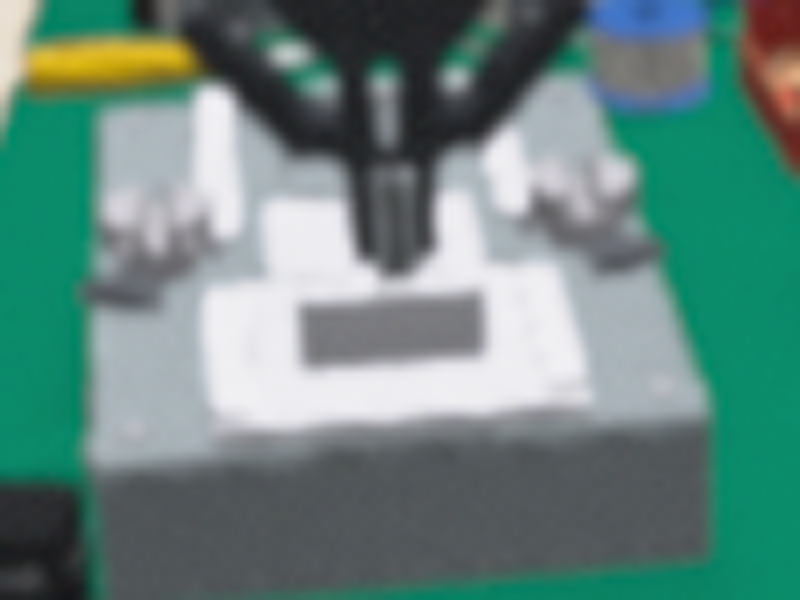

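Emit:
step_arm(moves="0 0 -0.3 0 0 0 0;0 0 -0.3 0 0 0 0;0 0 -0.3 0 0 0 0;0 0.18 0 0 0 0 0;0 0.16 0 0 0 0 0;0 0 0 0 0 0 0")

```text
clock: 27.95
eef_pos: [560.5, 12.4, 58.9]
tool_rot: [-1.57, 0.003, 0.081]
force: [-0.4, 0.1, 0.7]
width: -0.4
```

```bash
python3 - <<'E'
from h import *
s=ctrl.read_state(); p=get_image("side"); C=fcam(p)
print(s["eef_pos"],s["tool_rot"],s["force"])
e=s["eef_pos"]
print(proj(p,C,[e,[e[0],e[1],80]]))
w=get_image("wrist");cv2.imwrite("pics/p4.png",np.hstack([cv2.resize(p["color"][165:240,180:280],(800,600),interpolation=cv2.INTER_CUBIC)[:,200:600],cv2.resize(w["color"][100:292,180:308],(400,600))]))
E
```

```text
[560.51771906  12.39587085  58.85438889] [-1.56972794  0.00315844  0.08082961] [-0.44086591  0.10718246  0.67075537]
[[231.22481024 221.86433282]
 [230.86477092 214.23854657]]
```

View pics/p4.png

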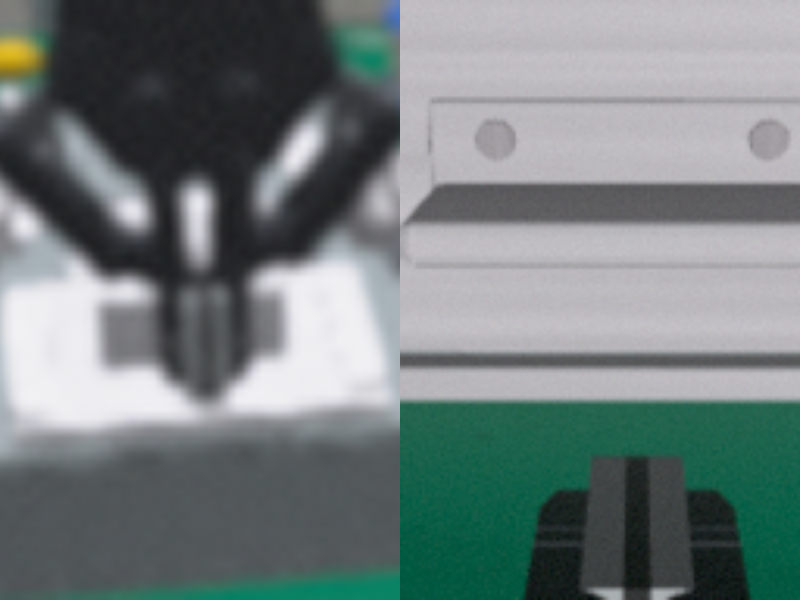

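Emit:
step_arm(moves="0 0 0.2 0 0 0 0;0 0 0.2 0 0 0 0;0 0 0.1 0 0 0 0;0 0 0.1 0 0 0 0;0 0 0.1 0 0 0 0;0 0 0.1 0 0 0 0;0 0 0.1 0 0 0 0;0 0 0 0 0 0 0")

```text
clock: 28.85
eef_pos: [558.3, 57.4, 60.6]
tool_rot: [-1.57, -0.0, 0.081]
force: [0.6, -0.0, -0.5]
width: 0.0
```

```bash
python3 - <<'E'
from h import *
p=get_image("side"); w=get_image("wrist")
print([(np.round(d["position"],1).tolist(),round(d["conf"],2)) for d in nets.place_of(w,"panel_tab")][:3])
cv2.imwrite("pics/p5.png",np.hstack([cv2.resize(p["color"][165:240,180:280],(800,600),interpolation=cv2.INTER_CUBIC)[:,200:600],cv2.resize(w["color"][100:292,180:308],(400,600))]))
E
```

```text
[([557.0, 71.3, 80.4], 0.72)]
```

View pics/p5.png

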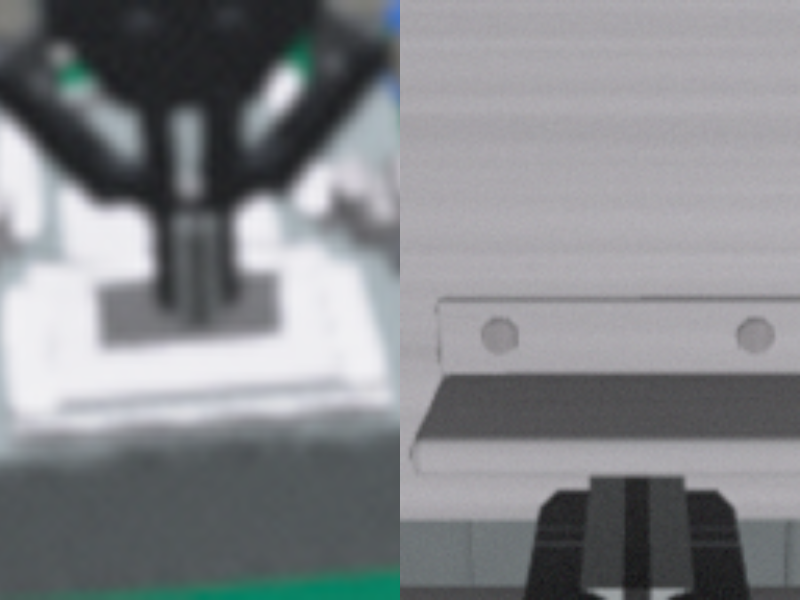

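Emit:
step_arm(moves="0 0 0.15 0 0 0 0;0 0 0.15 0 0 0 0;0 0 0.15 0 0 0 0;0 0 0.15 0 0 0 0;0 0 0.15 0 0 0 0;0 0 0.15 0 0 0 0;0 0 0.15 0 0 0 0;0 0 0.15 0 0 0 0;0 0 0.15 0 0 0 0;0 0 0.1 0 0 0 0;0 0 0 0 0 0 0")

```text
clock: 30.1
eef_pos: [552.2, 130.4, 60.4]
tool_rot: [-1.57, 0.0, 0.082]
force: [0.5, 0.5, 1.1]
width: -0.3
```

Emit:
step_arm(moves="0 0 0.06 0 0 0 0;0 0 0.06 0 0 0 0;0 0 0.04 0 0 0 0;0 0 0 0 0 0 0")

```text
clock: 30.5
eef_pos: [551.7, 137.1, 60.4]
tool_rot: [-1.57, 0.0, 0.081]
force: [-0.5, -1.3, 0.3]
width: -0.5
```

Emit:
step_arm(moves="0 0 0.03 0 0 0 0;0 0 0.03 0 0 0 0;0 0 0 0 0 0 0;0 0 0 0 0 0 0")

```text
clock: 30.9
eef_pos: [551.6, 138.7, 60.5]
tool_rot: [-1.572, 0.0, 0.08]
force: [0.1, -3.8, -0.4]
width: -0.3
```

Emit:
step_arm(moves="0 0 0.04 0 0 0 0;0 0 0.04 0 0 0 0;0 0 0 0 0 0 0;0 0 0 0 0 0 0")

```text
clock: 31.3
eef_pos: [551.5, 138.7, 60.5]
tool_rot: [-1.576, 0.0, 0.077]
force: [0.2, -12.4, 0.9]
width: -0.1
```

```bash
python3 - <<'E'
from h import *
s=ctrl.read_state(); print(s["eef_pos"],s["force"])
p=get_image("side"); w=get_image("wrist"); cv2.imwrite("pics/p6.png",w["color"])
print([(np.round(d["position"],1).tolist(),round(d["conf"],2)) for d in nets.place_of(w,"panel_tab")][:3])
E
```

```text
[551.50862118 138.69365161  60.49645126] [  0.21101086 -12.35255045   0.92233016]
[([547.8, 154.7, 79.8], 0.64)]
```

View pics/p6.png

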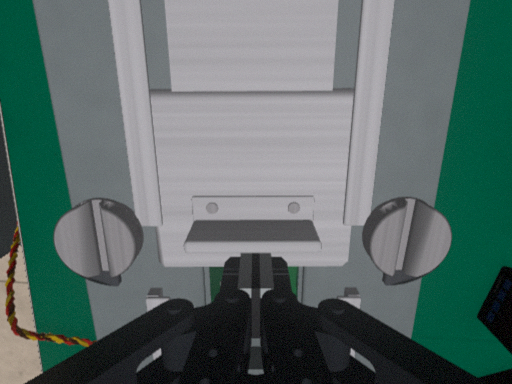

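Emit:
step_arm(moves="0 0 -0.2 0 0 0 0;0 0 -0.4 0 0 0 0;0 -0.3 -0.4 0 0 0 0;0 -0.6 0 0 0 0 0;0 -0.8 0 0 0 0 0;0 -0.8 0 0 0 0 0;0 -0.8 0 0 0 0 0;0 0 -0.8 0 0 0 0;0 0 -0.8 0 0 0 0;0 0 -0.6 0 0 0 0;0 0 0 0 0 0 0;0 0 0 0 0 0 0")

```text
clock: 32.65
eef_pos: [564.2, -16.2, 226.5]
tool_rot: [-1.57, -0.001, 0.079]
force: [0.7, 0.1, 0.4]
width: 0.0
```

```bash
python3 - <<'E'
from h import *
s=ctrl.read_state(); print(s["clock"],s["eef_pos"],s["force"])
w=get_image("wrist"); cv2.imwrite("pics/z1.png",w["color"])
print([(np.round(d["position"],1).tolist(),round(d["conf"],2)) for d in nets.place_of(w,"panel_tab")][:3])
p=get_image("side"); cv2.imwrite("pics/z2.png",cv2.resize(p["color"][120:300,130:400],(800,533),interpolation=cv2.INTER_CUBIC))
print([(np.round(d["position"],1).tolist(),round(d["conf"],2)) for d in nets.place_of(p,"panel_tab")][:3])
for t in ["meter","small_driver","spool","dispenser","driver_grip"]:
    print(t,[(np.round(d["position"],1).tolist(),round(d["conf"],2)) for d in nets.place_of(p,t)][:2])
E
```

```text
32.65 [564.19893542 -16.19331728 226.51415109] [0.67712702 0.10858705 0.43738593]
[]
[([550.9, 153.0, 78.9], 0.56), ([479.4, 449.7, -1.4], 0.56)]
meter [([692.6, -145.1, -1.9], 0.85)]
small_driver [([480.8, 449.6, -3.3], 0.62)]
spool [([668.3, 422.9, 5.3], 0.48)]
dispenser [([741.4, 267.0, 1.5], 0.75)]
driver_grip [([569.3, -75.4, 22.8], 0.86), ([471.0, -142.9, 108.3], 0.58)]
```

View pics/z1.png

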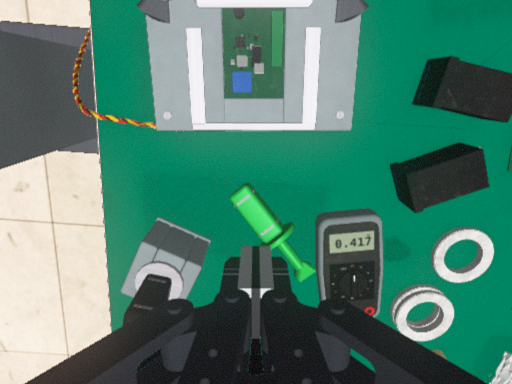

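View pics/z2.png

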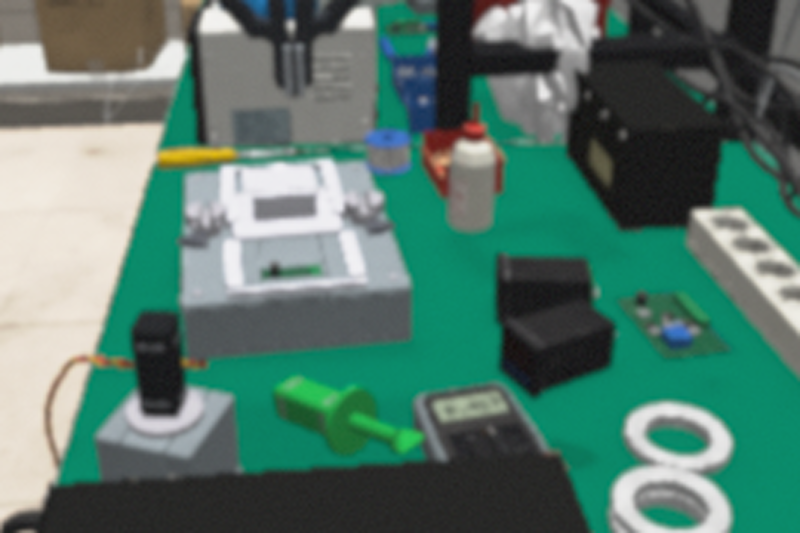

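```bash
python3 - <<'E'
from h import *
p=get_image("top"); cv2.imwrite("pics/z3.png",cv2.resize(p["color"][155:255,180:310],(780,600),interpolation=cv2.INTER_CUBIC))
print([(np.round(d["position"],1).tolist(),round(d["conf"],2)) for d in nets.place_of(p,"panel_tab")][:3])
E
```

```text
[]
```

View pics/z3.png

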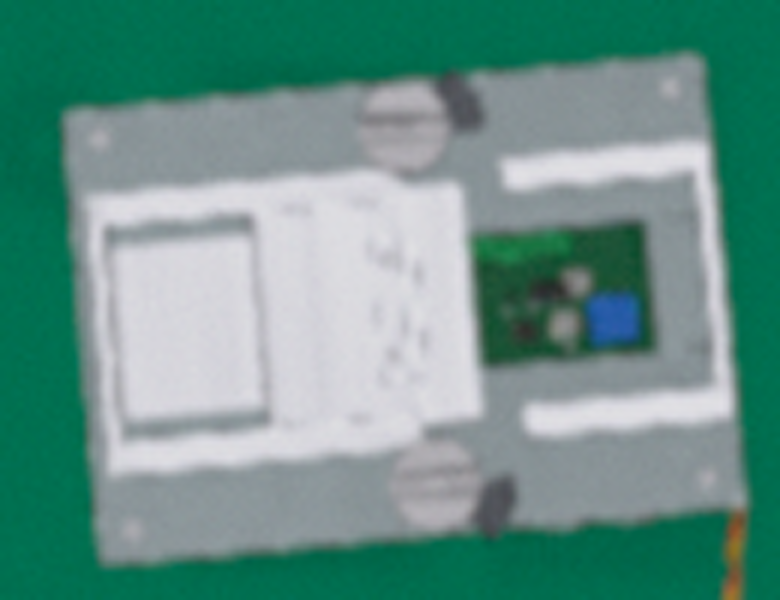

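The panel lies against the end stop, both slots run along the slide direction, and both tongues are clear of it. I'm handing in.

```bash
python3 -c "
from h import *
print(ctrl.finish_job(), ctrl.read_state()['clock'])"
```

```text
the job is handed in; nothing more can be done
the job is handed in; nothing more can be done
```

The access panel is open against its stop, both fasteners are unlocked, and the driver is back in its stand. I handed the job in at about 33 s on the robot's clock; no verdict is reported.

**What I did:** I turned the near cam clockwise and the far cam counter-clockwise with the black-handled driver. I then stood the driver in its stand again and pushed the panel by its tab with shut fingers.

**Last checks:**
- **Fasteners:** the wrist pictures put both slots at about 1.54 to 1.57 rad, good to roughly 0.03 rad, so the turn may be about 0.03 rad short of the full 1.57. The last top view shows both tongues clear of the panel.
- **Panel:** it stopped dead at the expected place under a 12 N push. Its tab reads (551, 153) mm where I expected (550, 152), and the circuit board under it shows.
- **Driver:** its collar met the stand at the pick-up height with about 10 N. The side camera shows it standing upright, collar on the stand.
- **Bystanders:** the meter, small driver, spool and bottle read the same as before, within the networks' accuracy.

**What disagreed:**
- **Green look-alike:** it stood on its blade at the start and was lying on its side in the first picture after the opening move. The tool was never near it and felt no force, so I take it to have fallen on its own. I left it alone.
- **First push:** it passed just over the tab without touching, because the shut fingertips sat about 20 mm higher than the reported tool point. I backed off, lowered the tool and pushed again.

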